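Open the optical reader's window and stand the measuring cylinder before it

TASK

Get the optical reader ready: take the flat-bladed spatula from its holder, pry the reader's snapped-shut window cover open with the blade at the notch in the top edge, so that the cover drops right down, and stand the spatula back in its holder. Then raise the lying measuring cylinder upright by tipping it up on its foot, keeping the foot down on the bench until it stands, let it stand there for a moment, then stand it in the middle of the reader's plate in front of the window and let go. Leave the bottle, the jar and the tip box where they are.

Things in the scene. Friction and masses are not known exactly. Their poses are not given: they have to be found in the camera images.
- reader: fixed white reader, a box with a low grey plate in front. Origin on the bench below the middle of the front face; local -x points out over the plate (about towards the robot), z up. Housing 130 deep (x 0 to 130), 180 wide, 150 mm tall; plate 130 x 130 x 10, x -137 to -7. Window 108 mm up, behind the cover. Grey catch blocks by the cover's upper corners reach x -22, |y| 54 to 70
- notch (a point): fixed point mid in the notch's mouth, level with the housing's roof, 150 mm above the bench; axes as the reader. The notch is a slot open at the top between the cover's back (local x -5 mm from here) and the housing (+4.5): 9 mm in x, 28 in y, 25 deep. The cover's top edge is 2 mm below the roof
- cover (a joint): grey window cover 88 wide x 58 tall x 6 mm, upright before the window, hinged along its lower edge (90 mm up, 10 mm in front of the reader's origin). 0 = shut; grows as its top swings out to the reader's -x; 3.0 = hanging down. Two sprung side catches hold it: pull the top out about 7 mm (0.15 rad) with some 12 N; past 0.2 rad it falls fully open by itself
- plate_centre (a point): fixed point in the middle of the reader's plate, on its upper face, 10 mm above the bench and 72 mm in front of the reader's origin; a thin 80 mm ring line marks it; axes as the reader
- holder_mouth (a point): fixed white holder block 80 x 70 x 75 mm: centre of the slot's mouth on its top face, 75 mm above the bench. Slot 10 mm (local x) by 22 mm (local y), 70 mm deep
- spatula_mid (a point): loose spatula, 161 mm, 80 g, upright in the holder, blade down: middle of the black handle. Local z runs up to the handle's end. Handle 16 (x) by 24 mm (y), from 45 below to 43 above this point. Blade 3 thick (x), 16 wide (y), tip 118 mm below. A shoulder 24 x 28, 53 to 45 mm below, rests on the holder, so this point is then 53 mm above its mouth
- spatula_tip (a point): middle of the end of the spatula's blade
- cylinder_mid (a point): loose white measuring cylinder, 250 mm tall, about 0.3 kg, lying on a flat of its hexagonal foot and on its rim (axis falls 4 degrees to the rim): point on the axis, 125 mm from the foot's underside. Local z points foot to rim; local x, square to a flat, points down while lying. Tube 32 mm across, to the rim; foot 66 across flats, 10 thick; a small spout 5 mm out, just for looks
- cylinder_foot (a point): centre of the underside of the measuring cylinder's foot; axes as cylinder_mid
- bottle_mid (a point): bystander: glass bottle with a blue cap, 60 mm across, 140 tall; its centre
- vial_mid (a point): bystander: small amber jar with a white lid, 40 mm across, 75 tall; its centre
- tip_box_mid (a point): bystander: pipette tip box 80 x 110 x 57 mm; its centre

How it is judged (in metres and radians):
On the way, in this order (a step that is already met when the one before it is completed fails the run):
1. the cover has been pried open and hangs down (value of joint cover above 2.3 rad), for 0.2 s.
2. the spatula stands back in its holder, let go (horizontal distance between spatula_mid and holder_mouth below 0.012 m and height (world z) of spatula_mid below 0.134 m and angle between spatula_mid's own z axis and vertical below 0.12 rad and distance between spatula_mid and the grasp point above 0.05 m), for 0.1 s.
3. the measuring cylinder stands upright on its foot (angle between cylinder_mid's own z axis and vertical below 0.1 rad and height (world z) of cylinder_foot below 0.006 m), for 0.1 s.
At the end, for the whole second after the job is handed in: The cover hangs open (beyond 2.3 rad); the spatula stands in its holder (within 12 mm of the slot, shoulder on the block, within 7 degrees of upright); the measuring cylinder stands upright (within 3 degrees) on the reader's plate, its foot's centre within 18 mm of the plate's centre (value of joint cover above 2.3 rad and horizontal distance between spatula_mid and holder_mouth below 0.012 m and height (world z) of spatula_mid below 0.134 m and angle between spatula_mid's own z axis and vertical below 0.12 rad and horizontal distance between cylinder_foot and plate_centre below 0.018 m and angle between cylinder_mid's own z axis and vertical below 0.05 rad and height (world z) of cylinder_foot between 0.006 and 0.014 m); the robot touches nothing.
It fails at once if the measuring cylinder's foot is lifted well off the bench (its underside's centre above 60 mm) while it is not upright (height (world z) of cylinder_foot above 0.06 m and angle between cylinder_mid's own z axis and vertical above 0.35 rad).
It fails at once if the cover is forced open with something other than the spatula's blade in the notch (value of joint cover between 0.06 and 0.25 rad and distance between spatula_tip and notch above 0.05 m).
It fails at once if the bottle is displaced by more than 30 mm (distance of bottle_mid from where it was at the start of the episode above 0.03 m).
It fails at once if the jar is displaced by more than 30 mm (distance of vial_mid from where it was at the start of the episode above 0.03 m).
It fails at once if the tip box is displaced by more than 30 mm (distance of tip_box_mid from where it was at the start of the episode above 0.03 m).
It also fails if it takes over 67 s, if anything falls off the work surface, if the arm or the gripper's body presses on something with over 40 N, if the wrist force passes 120 N, or if a joint passes its speed limit or range.

ROBOT

A 6-joint arm with a two-finger parallel gripper is mounted at the origin on the work surface. World frame = base frame: x ahead of the robot, y to its left, z up, the work surface at z = 0. Lengths are in mm, angles in rad, forces in N, time in s.
With the tool pointing down it reaches from about 350 to 975 mm from the base axis. Payload 7.1 kg.
Tool frame: the origin (TCP) lies on the centre line of the jaws, within the pads' length; the fingertips stand 25 mm ahead of it and the grasp point (between the pads) lies 6 mm ahead of it (ctrl.nose_length is the distance from the TCP to the fingertips, in mm); x points along the fingers, y is the direction in which the jaws open and shut, and the axes are right-handed (so a half turn about x gives the same grasp; the last joint's range is limited). The gripper opens to 88 mm and grips with 3 to 60 N. Pads are 20 mm wide; open, the fingers measure 115 mm over their backs; the gripper's body (75 mm by 178 mm) begins 61 mm behind the grasp point.
Start: joints at [1.238, 0.423, 1.63, -0, 1.089, -0.019], TCP at [192.89, 594.473, 247.675] pointing down, gripper open.
Joint ranges: [-3, 3], [-0.9, 2.11], [0.09, 2.58], [-1.31, 4.45], [0.11, 2.69], [-2.54, 2.54]. Speed limits (rad/s): [2.39, 2.39, 3.01, 3.14, 3.14, 3.14].

INTERFACE

Orientations are given as a rotation vector (axis times angle).
In Python, from workcell import ctrl gives the robot as it stands.
- The arm moves only by the tool arm_command, never from a script. Its argument "deltas" is a list of rows, each a list of 4 numbers: the shift along the tool's x, y, z in m, then the turn about the tool's x in rad. In form: [[tx, ty, tz, yaw], ...]. A call has 1 to 10 rows; each row shifts and turns the pose as measured when the row begins, along the tool's axes as they then stand; what a row does not reach is not made up. A row lasts 1/10 s, in which the tool goes at most 50 mm and 8.59 degrees, less where a joint would pass 70% of its speed; a pose out of reach is approached as far as the arm can. A call is refused whole if a number of a shift passes 0.05 or a number of a turn 0.15, either way. A call with a gripper value outside its range is refused whole. "hand" is the finger opening in m, from 0 to 0.0878, set as the call begins (left out, the last holds). The fingers move at their own pace and stop on an object; the grip force is fixed at half the most. Time passes only in rows, so rows that do not move let the fingers close. It gives the time, the measured TCP pose, the force and the opening at its end, in the units of the state.
- ctrl.get_obs(): the state, without advancing time (a new reading comes with each control period).
- ctrl.get_image(name): name is "scene" or "side" or "wrist"; returns the picture (400x640x3 uint8, red, green, blue); there is no depth.
- ctrl.get_calibration(name): a dict with "fx", "fy", "cx", "cy" (pixels), "R" (3x3) and "t" (3): a world point X has camera coordinates R X + t. Camera axes: x right, y down, z forward; pixel columns grow to the right and rows downward; lengths in mm; the calibration is good to about 2 mm. A picture is of the moment at which its call begins: read the wrist's pose just before it. get_calibration takes no time and is no camera call; for the wrist camera it gives the pose at the moment of the call.
- ctrl.close_job(): hands the job in, once; it reports no verdict.
The state is a dict: "t": time; "qpos": joint angles; "qvel": joint speeds; "joint_torque": joint torques, N m; "ee_pos": TCP position; "orientation": TCP orientation; "ft_force": force on the tool from outside, world axes, zero at the start; "moment": the same for the moment, N m; "width": finger opening in mm.
Only numpy, scipy, OpenCV 4.12 (cv2) and the standard library are available. Lean on these libraries where they do the work, as an engineer would, in place of code of your own. Each camera call takes 0.05 s, during which the arm holds its last target.

## Working session

There is one attempt and no reset: what is moved stays moved. The work goes in short steps, Python scripts to look and compute and a tool call to move; the robot and the scene stay as the last step left them, time stands still between calls to the robot, and variables do not carry over. Pictures are saved under pics/ and viewed, and the job is handed in when it is done.

Besides the shell and the picture viewer there is one more tool, called after ">>>" as name(argument=value, ...), one argument or row to a line, values as JSON. arm_command: Moves the arm, as the interface text tells. Its arguments: {"type":"object","properties":{"deltas":{"type":"array","items":{"type":"array","items":{"type":"number"}}},"hand":{"type":"number"}},"required":["deltas"]}

```bash
ls; mkdir -p pics; python3 - <<'E'
from workcell import ctrl
import cv2
print(ctrl.get_obs())
for n in ["scene","side","wrist"]:
    c=ctrl.get_calibration(n);print(n,c)
    cv2.imwrite(f"pics/{n}0.png",ctrl.get_image(n)[:,:,::-1])
E
```

```text
pics
{'t': 0.0, 'qpos': array([ 1.23798284e+00,  4.23903678e-01,  1.63070237e+00, -3.30581869e-05,
        1.08863790e+00, -1.89807586e-02]), 'qvel': array([-0.0012955 , -0.00035704, -0.00145987, -0.00075713,  0.00120461,
       -0.00231189]), 'joint_torque': array([-8.06596818e-04, -5.44641030e+01, -2.73656040e+01,  6.42968039e-02,
        2.29806761e-02, -1.26477325e-04]), 'ee_pos': array([192.73599103, 593.96878247, 246.85759722]), 'orientation': array([ 0.24501221,  1.55698857, -0.2475828 ]), 'ft_force': array([-0.74034827,  0.0862909 ,  0.29288752]), 'moment': array([0.0350914 , 0.01242853, 0.01375454]), 'width': 87.72110654871295}
scene {'fx': 441.642143411149, 'fy': 441.642143411149, 'cx': 318.3537000775452, 'cy': 200.65343711348504, 'R': array([[ 0.36407233,  0.93136216,  0.00398334],
       [ 0.77716361, -0.30143305, -0.55240822],
       [-0.5132914 ,  0.20421225, -0.83356421]]), 't': array([-168.74129235, -432.58245619, 1573.0392404 ])}
side {'fx': 361.8412679238248, 'fy': 361.8412679238248, 'cx': 314.57019368281095, 'cy': 206.35151471704, 'R': array([[ 0.71154954, -0.7025971 ,  0.00738733],
       [-0.38588034, -0.39954031, -0.83154308],
       [ 0.5871913 ,  0.58883347, -0.55541114]]), 't': array([-458.92973216,  305.12356172,  599.21987687])}
wrist {'fx': 345.16243578419954, 'fy': 345.16243578419954, 'cx': 318.2055240138514, 'cy': 201.6892063596953, 'R': array([[ 0.30898827,  0.95106296, -0.0023433 ],
       [ 0.90764273, -0.29414381,  0.29943963],
       [ 0.28409668, -0.09465021, -0.95411237]]), 't': array([-622.4877404 ,  -36.2197404 ,  391.60149226])}
```

View pics/scene0.png

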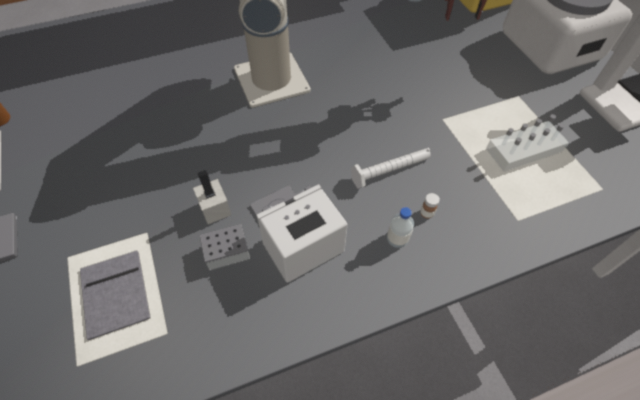

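View pics/side0.png

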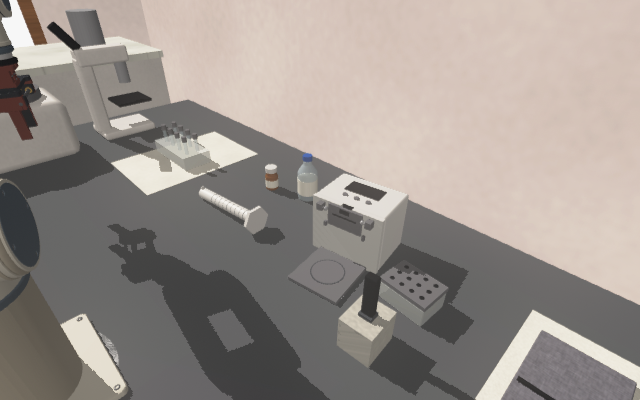

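View pics/wrist0.png

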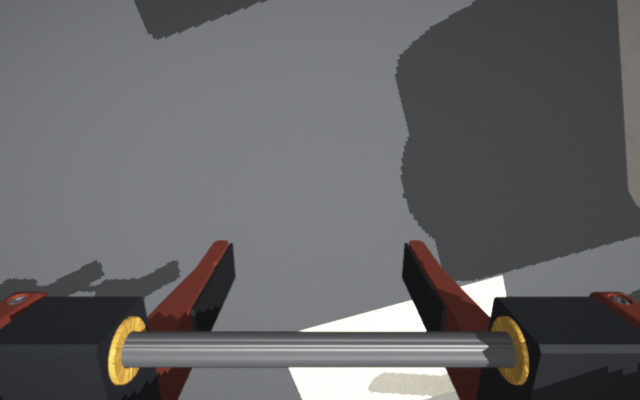

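```bash
python3 - <<'E'
import cv2
s=cv2.imread("pics/side0.png"); c=cv2.imread("pics/scene0.png")
def crop(im,x,y,w,h,k,n):
    cv2.imwrite("pics/"+n,cv2.resize(im[y:y+h,x:x+w],None,fx=k,fy=k,interpolation=cv2.INTER_CUBIC))
crop(s,280,170,180,200,4*0.75,"c1.png")
crop(s,190,140,140,100,5,"c2.png")
crop(c,180,160,180,130,4,"c3.png")
crop(c,340,130,120,120,5,"c4.png")
E
```

```text
(no output)
```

View pics/c1.png

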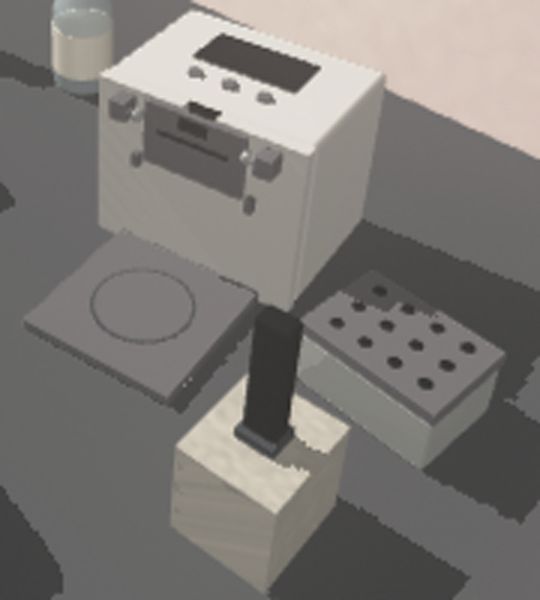

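View pics/c2.png

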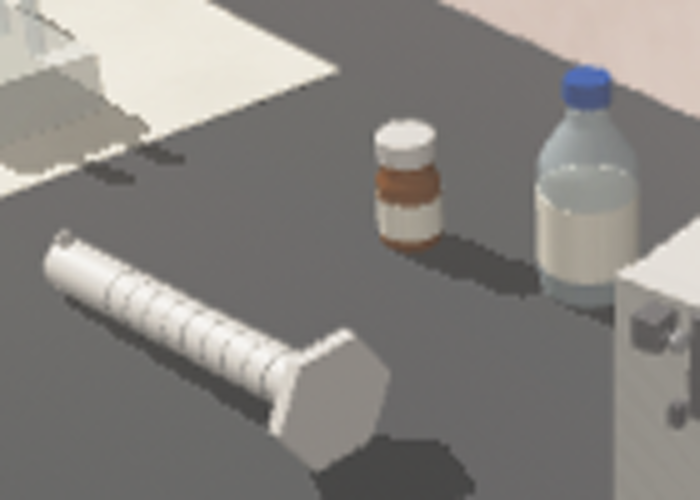

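View pics/c3.png

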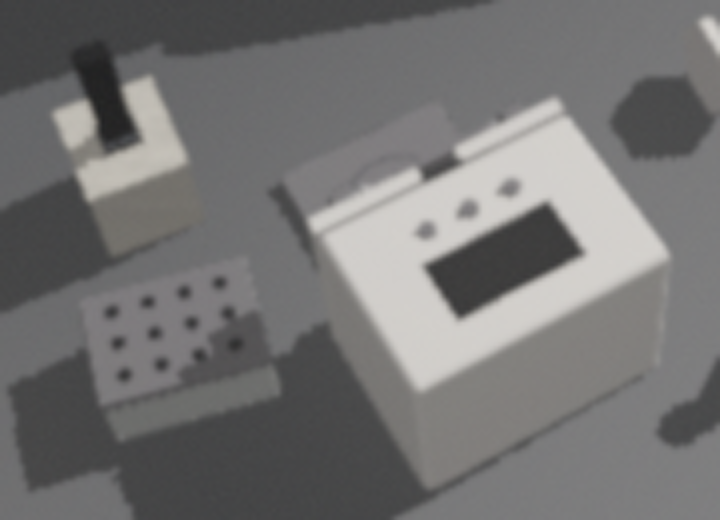

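View pics/c4.png

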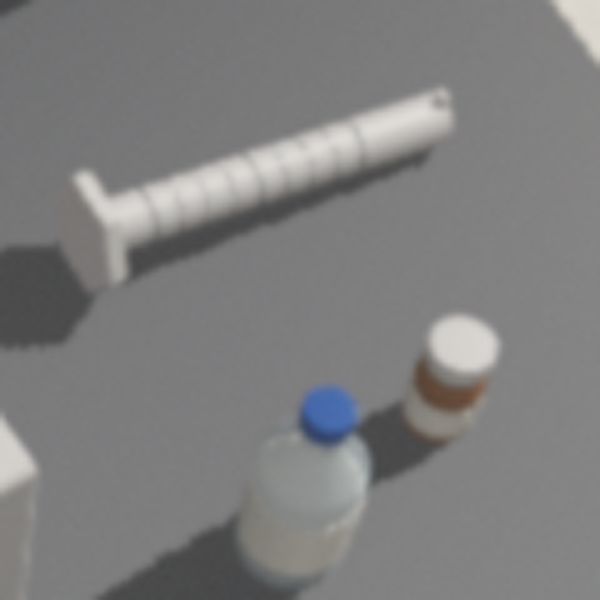

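```bash
cat > h.py <<'E'
import numpy as np, cv2
from scipy.optimize import least_squares
from scipy.spatial.transform import Rotation as Ro
CAL={'scene':dict(f=441.642143,c=(318.3537,200.65344),R=np.array([[ 0.36407233,0.93136216,0.00398334],[0.77716361,-0.30143305,-0.55240822],[-0.5132914,0.20421225,-0.83356421]]),t=np.array([-168.74129235,-432.58245619,1573.0392404])),
'side':dict(f=361.841268,c=(314.57019,206.3515147),R=np.array([[0.71154954,-0.7025971,0.00738733],[-0.38588034,-0.39954031,-0.83154308],[0.5871913,0.58883347,-0.55541114]]),t=np.array([-458.92973216,305.12356172,599.21987687]))}
def K(c):
    if 'f' in c: return c
    return dict(f=c['fx'],c=(c['cx'],c['cy']),R=np.array(c['R']),t=np.array(c['t']))
def proj(c,X):
    c=K(c); p=np.atleast_2d(X)@c['R'].T+c['t']; return c['f']*p[:,:2]/p[:,2:]+np.array(c['c'])
def ray(c,uv,z):
    c=K(c); d=np.array([(uv[0]-c['c'][0])/c['f'],(uv[1]-c['c'][1])/c['f'],1]); d=c['R'].T@d; o=-c['R'].T@c['t']
    return o+d*(z-o[2])/d[2]
def loc(p,L):
    x,y,a=p; L=np.atleast_2d(np.array(L,float)); c,s=np.cos(a),np.sin(a)
    return np.c_[x+c*L[:,0]-s*L[:,1],y+s*L[:,0]+c*L[:,1],L[:,2]]
def fit(obs,p0):  # obs list of (cal, L list, uv list)
    f=lambda p:np.concatenate([(proj(c,loc(p,L))-np.array(uv)).ravel() for c,L,uv in obs])
    r=least_squares(f,p0,loss='soft_l1'); return r.x,f(r.x).reshape(-1,2)
E
python3 - <<'E'
from h import *
S,C=CAL['side'],CAL['scene']
s1=lambda p:(280+p[0]/3,170+p[1]/3); c3=lambda p:(180+p[0]/4,160+p[1]/4)
s2=lambda p:(190+p[0]/5,140+p[1]/5); c4=lambda p:(340+p[0]/5,130+p[1]/5)
Ls=[(0,90,150),(0,-90,150),(130,-90,150),(130,90,150),(0,-90,0),(0,90,0),(130,-90,0),(-137,65,10),(-137,-65,10),(-7,-65,10)]
us=[s1(p) for p in [(100,75),(310,155),(383,75),(190,12),(290,305),(98,228),(362,222),(25,322),(165,395),(258,292)]]
Lc=[(0,90,150),(0,-90,150),(130,90,150),(130,-90,150),(130,90,0),(130,-90,0)]
uc=[c3(p) for p in [(560,105),(310,225),(668,258),(420,388),(658,370),(432,488)]]
g=ray(C,uc[0],150);h=ray(C,uc[1],150);m=(g+h)/2;d=g-h;a=np.arctan2(-d[0],d[1]);print(m,np.linalg.norm(d),a)
p,r=fit([(S,Ls,us),(C,Lc,uc)],[m[0],m[1],a]);print('reader',p);print(r.round(1).tolist())
for nm,o in (('s',[(S,Ls,us)]),('c',[(C,Lc,uc)])): print(nm,fit(o,p)[0])
# holder
ts=[s1(q) for q in [(245,380),(350,430),(275,512),(175,443)]]; tc=[c3(q) for q in [(53,113),(153,77),(187,163),(85,198)]]
for n,c,t in (('side',S,ts),('scene',C,tc)):
    P=np.array([ray(c,q,75) for q in t]); print(n,P.round(0).tolist(),P.mean(0),np.linalg.norm(np.roll(P,-1,0)-P,axis=1))
print('spat end side',ray(S,s1((278,320)),171),'scene',ray(C,c3((90,52)),171))
# cylinder
print('foot',ray(S,s2((333,402)),33),ray(C,c4((85,235)),33)); print('rim',ray(S,s2((57,258)),16),ray(C,c4((447,110)),16))
print('bottle',ray(S,s2((588,88)),140),ray(C,c4((330,405)),140)); print('jar',ray(S,s2((405,135)),75),ray(C,c4((465,340)),75))
E
```

```text
[ 611.25995712 -136.12225206  150.        ] 177.92672751693377 0.16088347788935206
reader [ 6.08996700e+02 -1.35608022e+02  1.73988566e-01]
[[0.1, -1.5], [0.7, -1.3], [1.5, -1.3], [-0.3, -2.2], [-0.0, 1.4], [0.5, -2.3], [-0.4, -0.3], [-1.7, -1.1], [0.6, 1.0], [-0.0, -0.2], [-0.0, -1.2], [-0.2, -0.3], [0.9, -2.2], [-2.1, 0.0], [0.1, -1.9], [-1.5, 0.8]]
s [ 6.06894131e+02 -1.36972926e+02  1.75936123e-01]
c [ 6.11153772e+02 -1.35074046e+02  1.66592444e-01]
side [[487.0, -285.0, 75.0], [501.0, -353.0, 75.0], [424.0, -357.0, 75.0], [420.0, -287.0, 75.0]] [ 457.9565124  -320.24265755   75.        ] [69.73995769 76.81027519 70.05581434 67.10209539]
scene [[428.0, -357.0, 75.0], [422.0, -285.0, 75.0], [501.0, -281.0, 75.0], [504.0, -352.0, 75.0]] [ 463.70580805 -318.77576183   75.        ] [72.02822579 78.85407609 70.72838869 76.42693115]
spat end side [ 459.06192048 -320.22169272  171.        ] scene [ 463.83267962 -318.40719067  171.        ]
foot [525.78627712  95.29370399  33.        ] [528.18664853  96.14837678  33.        ]
rim [509.19759812 350.39534169  16.        ] [510.15489177 351.44124437  16.        ]
bottle [726.94887214 112.30631943 140.        ] [738.60721415 126.91157196 140.        ]
jar [693.1460778  239.00601741  75.        ] [695.4342427  244.44489419  75.        ]
```

```bash
cat >> h.py <<'E'
def state():
    from workcell import ctrl
    o=ctrl.get_obs(); R=Ro.from_rotvec(o['orientation']).as_matrix(); return o,R
def to_tool(target,yaw_dy=None):
    """delta in tool frame to reach world target; jaw axis dir angle"""
    o,R=state(); d=R.T@(np.array(target)-o['ee_pos']); return d,np.arctan2(R[1,1],R[0,1])
E
python3 - <<'E'
from h import *
from workcell import ctrl
o,R=state();print(R.round(3)); 
c=K(ctrl.get_calibration('wrist')); cc=-c['R'].T@c['t']; print('cam in tool',R.T@(cc-o['ee_pos']),'fwd in tool',R.T@c['R'][2],'right',R.T@c['R'][0])
for tg in ([520,100,260],[461,-320,260]): print(to_tool(tg))
E
```

```text
[[-0.     0.309  0.951]
 [-0.001  0.951 -0.309]
 [-1.    -0.001 -0.   ]]
cam in tool [-136.02929015   -1.31805917  -82.46490105] fwd in tool [ 0.95411038 -0.00101842  0.29945342] right [9.62134777e-04 9.99999481e-01 3.35387396e-04]
(array([ -12.48423871, -369.0043981 ,  463.77144919]), np.float64(1.257001106922223))
(array([ -11.99132934, -786.70663909,  537.29420014]), np.float64(1.257001106922223))
```

>>> arm_command(
  deltas=[
    [0, -0.03, 0.038, 0],
    [0, -0.03, 0.038, 0],
    [0, -0.03, 0.038, 0],
    [0, -0.03, 0.038, 0],
    [0, -0.03, 0.038, 0],
    [0, -0.03, 0.038, 0],
    [0, -0.03, 0.038, 0],
    [0, -0.03, 0.038, 0],
    [0, -0.03, 0.038, 0],
    [0, -0.03, 0.038, 0],
  ],
)

```text
t: 1.15
ee_pos: [467.2, 183.1, 245.5]
orientation: [0.238, 1.558, -0.238]
ft_force: [1.0, 1.3, -0.9]
width: 87.7
```

>>> arm_command(
  deltas=[
    [0, 0, 0, 0.15],
    [0, 0, 0, 0.15],
    [0, 0, 0, 0.15],
    [0, 0, 0, 0.15],
    [0, 0, 0, 0.15],
    [0, 0, 0, 0.15],
    [0, 0, 0, 0.15],
    [0, 0, 0, 0.15],
    [0, 0, 0, 0],
  ],
)

```text
t: 2.05
ee_pos: [470.0, 175.0, 244.0]
orientation: [1.163, 1.238, -1.167]
ft_force: [-0.0, 0.4, -0.1]
width: 88.1
```

```bash
python3 - <<'E'
from h import *
o,R=state();print(o['t'],o['ee_pos'],R.round(3).tolist())
print(to_tool([463,-290,260]))
E
```

```text
2.05 [470.01127529 175.02613618 244.02895407] [[-0.002, 0.998, 0.06], [-0.002, 0.06, -0.998], [-1.0, -0.002, 0.001]]
(array([-15.21684137, -34.93501131, 463.79039699]), np.float64(0.06002782943482605))
```

>>> arm_command(
  deltas=[
    [-0.002, -0.004, 0.049, 0],
    [-0.002, -0.004, 0.049, 0],
    [-0.002, -0.004, 0.049, 0],
    [-0.002, -0.004, 0.049, 0],
    [-0.002, -0.004, 0.049, 0],
    [-0.002, -0.004, 0.049, 0],
    [-0.002, -0.004, 0.049, 0],
    [-0.002, -0.004, 0.049, 0],
    [-0.002, -0.004, 0.04, 0],
    [0, 0, 0, 0],
  ],
)

```text
t: 3.05
ee_pos: [469.2, -269.0, 263.3]
orientation: [1.125, 1.257, -1.127]
ft_force: [0.2, -0.3, 0.2]
width: 87.8
```

```bash
python3 - <<'E'
from h import *
from workcell import ctrl
import json
o,R=state();print(o['t'],o['ee_pos'],R.round(3).tolist())
c=ctrl.get_calibration('wrist'); im=ctrl.get_image('wrist')[:,:,::-1]
cv2.imwrite('pics/w1.png',im); np.savez('pics/w1.npz',**c)
print(proj(c,[[461,-319.5,75],[461,-319.5,171],[609,-135,150]]))
E
```

```text
3.05 [ 469.22147499 -268.95316953  263.30023108] [[0.001, 0.994, 0.112], [-0.003, 0.112, -0.994], [-1.0, 0.001, 0.003]]
[[304.8781129  228.19889085]
 [300.23927384 276.66674493]
 [553.06599714  34.76864599]]
```

View pics/w1.png

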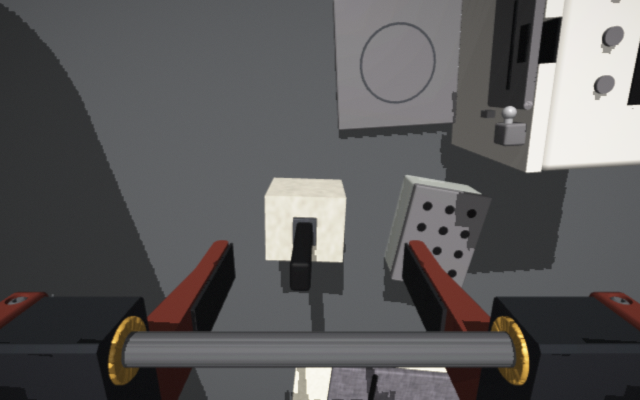

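```bash
python3 - <<'E'
import cv2
s=cv2.imread("pics/w1.png")
def crop(im,x,y,w,h,k,n):
    cv2.imwrite("pics/"+n,cv2.resize(im[y:y+h,x:x+w],None,fx=k,fy=k,interpolation=cv2.INTER_CUBIC))
crop(s,255,170,105,130,4.5,"d1.png")
crop(s,320,0,320,180,2.5,"d2.png")
E
```

```text
(no output)
```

View pics/d1.png

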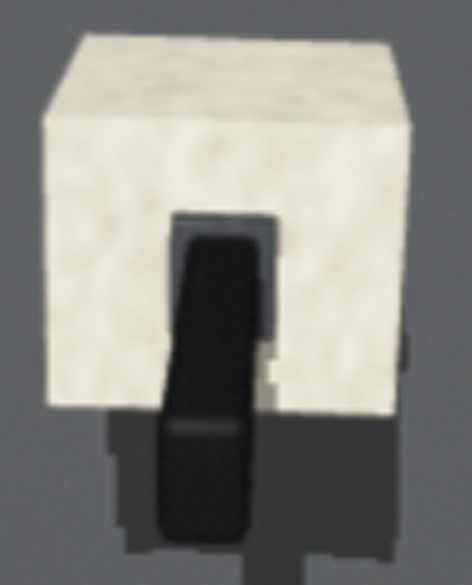

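View pics/d2.png

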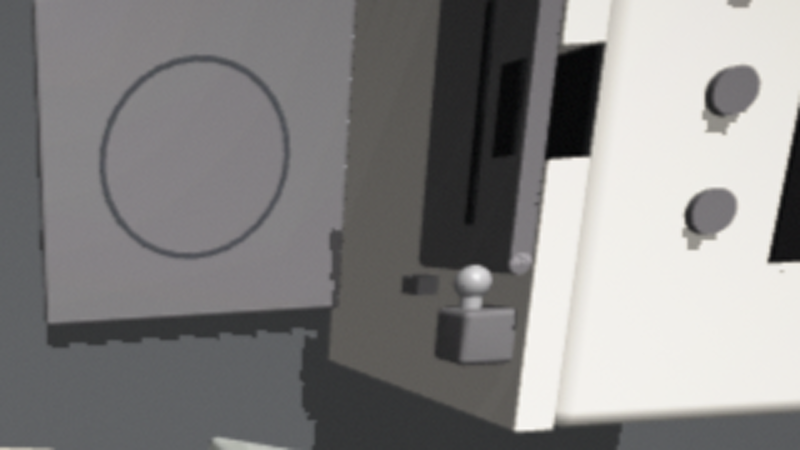

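```bash
python3 - <<'E'
from h import *
c=dict(np.load('pics/w1.npz'))
d1=lambda p:(255+p[0]/4.5,170+p[1]/4.5); d2=lambda p:(320+p[0]/2.5,p[1]/2.5)
P=np.array([ray(c,d1(q),75) for q in [(45,115),(411,124),(396,414),(48,407)]])
print(P.round(1).tolist(),P.mean(0),np.linalg.norm(np.roll(P,-1,0)-P,axis=1))
L=[(-40,35,75),(40,35,75),(40,-35,75),(-40,-35,75)]
p,r=fit([(c,L,[d1(q) for q in [(45,115),(411,124),(396,414),(48,407)]])],[461,-320,.06]);print('holder',p,r.round(1).tolist())
E=[ray(c,d1(q),171) for q in [(160,428),(250,432),(247,542),(160,540)]];print(np.array(E).round(1).tolist(),np.mean(E,0))
S=[ray(c,d1(q),83) for q in [(172,213),(280,216)]];print('shoulder',np.array(S).round(1).tolist())
print('plate',ray(c,d2((195,156)),10), 'pred',loc([609,-135.6,.174],[(-72,0,10)]))
print('roof corner -y', ray(c,d2((555,425)),150), ray(c,d2((517,430)),150),'pred',loc([609,-135.6,.174],[(0,-90,150)]))
print('notch edge',ray(c,d2((548,160)),150),ray(c,d2((590,155)),150),loc([609,-135.6,.174],[(0,-14,150),(-14,-14,150)]))
E
```

```text
[[418.8, -289.6, 75.0], [498.2, -282.8, 75.0], [504.3, -352.8, 75.0], [424.0, -360.0, 75.0]] [ 461.32133403 -321.30023879   75.        ] [79.7481296  70.28744026 80.59444533 70.54728332]
holder [ 4.61335107e+02 -3.21268149e+02  8.41373159e-02] [[-0.2, 0.1], [0.0, 0.2], [-0.2, -0.0], [0.4, -0.4]]
[[453.0, -310.7, 171.0], [467.7, -309.8, 171.0], [469.4, -330.4, 171.0], [454.8, -331.6, 171.0]] [ 461.22232445 -320.63608302  171.        ]
shoulder [[448.5, -306.2, 83.0], [471.9, -304.3, 83.0]]
plate [ 539.6883892  -149.02699951   10.        ] pred [[ 538.08718887 -148.06487934   10.        ]]
roof corner -y [ 629.52510747 -223.80255852  150.        ] [ 618.84106511 -226.51039875  150.        ] pred [[ 624.58109917 -224.24101392  150.        ]]
notch edge [ 605.38220315 -153.39251751  150.        ] [ 616.21442057 -150.92040993  150.        ] [[ 611.42372654 -149.38860217  150.        ]
 [ 597.63512437 -151.8123287   150.        ]]
```

```bash
python3 - <<'E'
from h import *
print(to_tool([461.3,-321,263]),to_tool([461.3,-321,122]))
E
```

```text
(array([-4.59964872e-02, -1.35123529e+01,  5.28408964e+01]), np.float64(0.11205081422603659)) (array([140.95389465, -13.52458643,  52.66611099]), np.float64(0.11205081422603659))
```

>>> arm_command(
  deltas=[
    [0, -0.007, 0.027, 0.028],
    [0, -0.006, 0.026, 0],
    [0.035, 0, 0, 0],
    [0.035, 0, 0, 0],
    [0, 0, 0, 0],
  ],
)

```text
t: 3.6
ee_pos: [461.4, -317.5, 191.5]
orientation: [1.136, 1.254, -1.135]
ft_force: [-0.2, 0.9, -0.0]
width: 87.8
```

```bash
python3 - <<'E'
from h import *
o,R=state();print(o['t'],o['ee_pos'],to_tool([461.3,-321,122]))
E
```

```text
3.6 [ 461.37378653 -317.50111156  191.4506111 ] (array([69.44892278, -0.46195368,  3.50268034]), np.float64(0.09938189839811218))
```

>>> arm_command(
  deltas=[
    [0.03, 0, 0.004, 0.015],
    [0.03, 0, 0, 0],
    [0.009, 0, 0, 0],
    [0, 0, 0, 0],
  ],
)

```text
t: 4.0
ee_pos: [464.8, -318.4, 125.2]
orientation: [1.14, 1.25, -1.138]
ft_force: [0.4, 0.3, 0.7]
width: 88.0
```

>>> arm_command(
  deltas=[
    [0, 0, 0, 0],
    [0, 0, 0, 0],
    [0, 0, 0, 0],
    [0, 0, 0, 0],
    [0, 0, 0, 0],
    [0, 0, 0, 0],
    [0, 0, 0, 0],
    [0, 0, 0, 0],
  ],
  hand=0,
)

```text
t: 4.8
ee_pos: [467.7, -319.4, 131.7]
orientation: [1.138, 1.242, -1.133]
ft_force: [-1.3, -0.1, -0.2]
width: 27.3
```

```bash
python3 - <<'E'
from h import *
from workcell import ctrl
o,R=state();print(o['t'],o['ee_pos'],to_tool([461.3,-321,122]),o['width'],o['ft_force'],o['moment'])
E
```

```text
4.8 [ 467.70886208 -319.41075788  131.71519512] (array([ 9.66029635, -6.62170316,  0.90329483]), np.float64(0.09684567521202989)) 27.29741070500065 [-1.30695635 -0.12769679 -0.24507377] [-0.0707024   0.18681877 -0.00470685]
```

>>> arm_command(
  deltas=[
    [0.009, -0.006, 0.001, 0.01],
    [0, 0, 0, 0],
  ],
)

```text
t: 5.0
ee_pos: [461.4, -321.1, 121.9]
orientation: [1.146, 1.238, -1.141]
ft_force: [-0.6, 0.8, -0.8]
width: 15.6
```

```bash
python3 - <<'E'
from h import *
o,R=state();print(o['t'],o['ee_pos'],to_tool([461.3,-321,122]),o['width'],o['ft_force'],o['moment'])
E
```

```text
5.0 [ 461.4005018  -321.10119849  121.86464278] (array([-0.13684259, -0.09017644, -0.10865376]), np.float64(0.08612350602450604)) 15.60249531841094 [-0.63737016  0.78471632 -0.83695856] [-0.09658823  0.02649434 -0.00078148]
```

>>> arm_command(
  deltas=[
    [-0.02, 0, 0, 0],
    [-0.02, 0, 0, 0],
    [-0.02, 0, 0, 0],
    [-0.02, 0, 0, 0],
    [-0.03, 0, 0, 0],
    [-0.03, 0, 0, 0],
    [-0.03, 0, 0, 0],
  ],
)

```text
t: 5.7
ee_pos: [455.0, -318.1, 288.6]
orientation: [1.149, 1.256, -1.148]
ft_force: [0.2, -0.6, -1.3]
width: 15.5
```

```bash
python3 - <<'E'
from h import *
from workcell import ctrl
o,R=state();print(o['t'],o['ee_pos'],o['width'],R.round(3).tolist())
n=loc([609,-135.6,.174],[(-1,0,150)])[0];print(n,to_tool([n[0],n[1],290]))
cv2.imwrite('pics/s1.png',ctrl.get_image('side')[:,:,::-1])
c=ctrl.get_calibration('wrist'); cv2.imwrite('pics/w2.png',ctrl.get_image('wrist')[:,:,::-1]); np.savez('pics/w2.npz',**c)
E
```

```text
5.7 [ 455.0211349  -318.10328633  288.6361234 ] 15.516949510227626 [[-0.005, 0.996, 0.084], [0.006, 0.084, -0.996], [-1.0, -0.005, -0.006]]
[ 608.01509985 -135.77312332  150.        ] (array([  -1.08807004,  167.72737886, -168.87760151]), np.float64(0.08390311033356167))
```

View pics/s1.png

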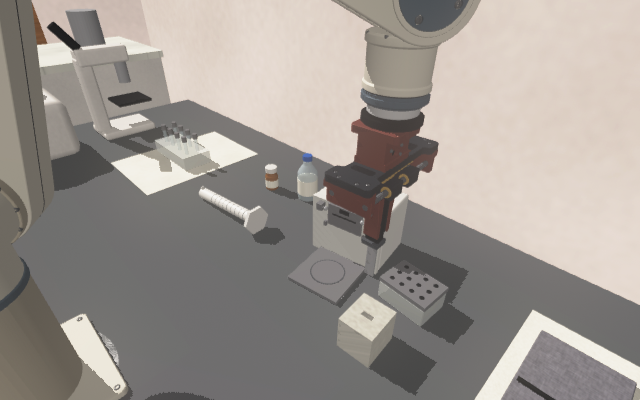

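View pics/w2.png

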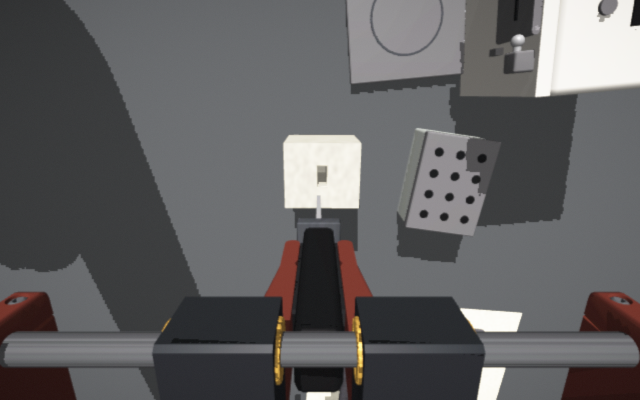

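>>> arm_command(
  deltas=[
    [-0.001, 0.028, -0.028, -0.045],
    [0, 0.028, -0.028, -0.045],
    [0, 0.028, -0.028, 0],
    [0, 0.028, -0.028, 0],
    [0, 0.02, -0.024, 0],
    [0, 0.0, 0.0, 0],
  ],
)

```text
t: 6.4
ee_pos: [568.3, -161.4, 285.8]
orientation: [1.082, 1.292, -1.083]
ft_force: [-0.7, 0.0, -1.1]
width: 15.9
```

```bash
python3 - <<'E'
from h import *
from workcell import ctrl
o,R=state();print(o['t'],o['ee_pos'],o['width'],R.round(3).tolist())
n=loc([609,-135.6,.174],[(-1,0,150)])[0];print(n,to_tool([n[0],n[1],290]))
c=ctrl.get_calibration('wrist'); im=ctrl.get_image('wrist')[:,:,::-1];cv2.imwrite('pics/w3.png',im); np.savez('pics/w3.npz',**c)
o,R=state(); print(o['ee_pos'])
tip=o['ee_pos']+R@np.array([112,0,0]); print(tip,proj(c,[tip,n]))
E
```

```text
6.4 [ 568.28180939 -161.36775659  285.79661345] 15.929913012321668 [[-0.006, 0.985, 0.171], [0.003, 0.171, -0.985], [-1.0, -0.005, -0.004]]
[ 608.01509985 -135.77312332  150.        ] (array([ -4.33481284,  43.50689955, -18.43494428]), np.float64(0.17201754466759592))
[ 567.34078069 -162.56306374  285.52630465]
[ 566.59433172 -162.21756298  173.52932503] [[317.32801252 207.06437656]
 [373.7630553  175.6960398 ]]
```

View pics/w3.png

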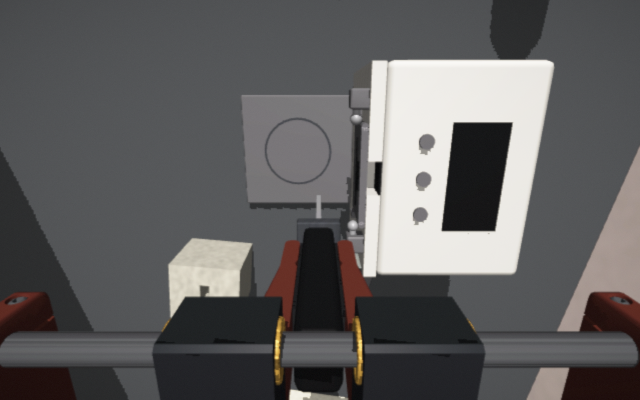

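```bash
python3 - <<'E'
import cv2
s=cv2.imread("pics/w3.png")
def crop(im,x,y,w,h,k,n):
    cv2.imwrite("pics/"+n,cv2.resize(im[y:y+h,x:x+w],None,fx=k,fy=k,interpolation=cv2.INTER_CUBIC))
crop(s,300,130,120,120,6,"e1.png")
crop(s,235,50,320,235,2.5,"e2.png")
E
```

```text
(no output)
```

View pics/e1.png

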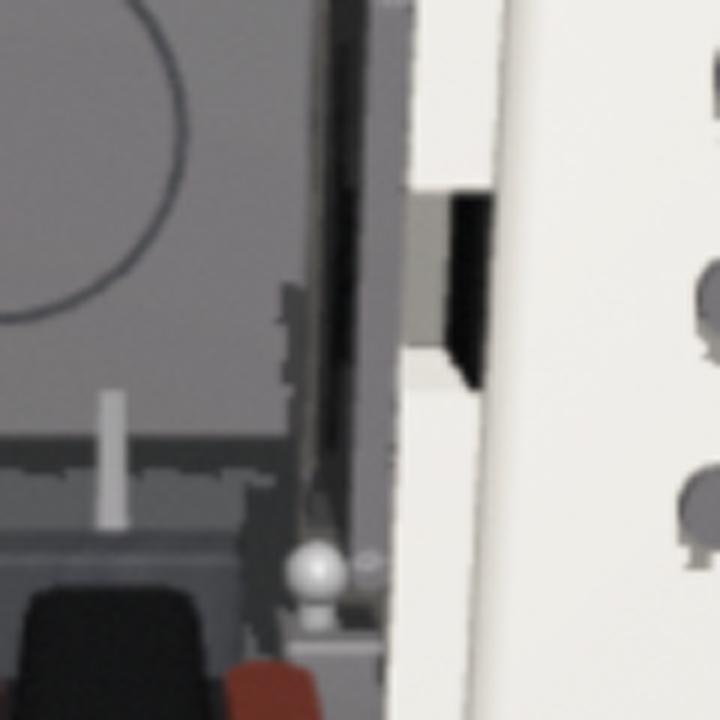

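View pics/e2.png

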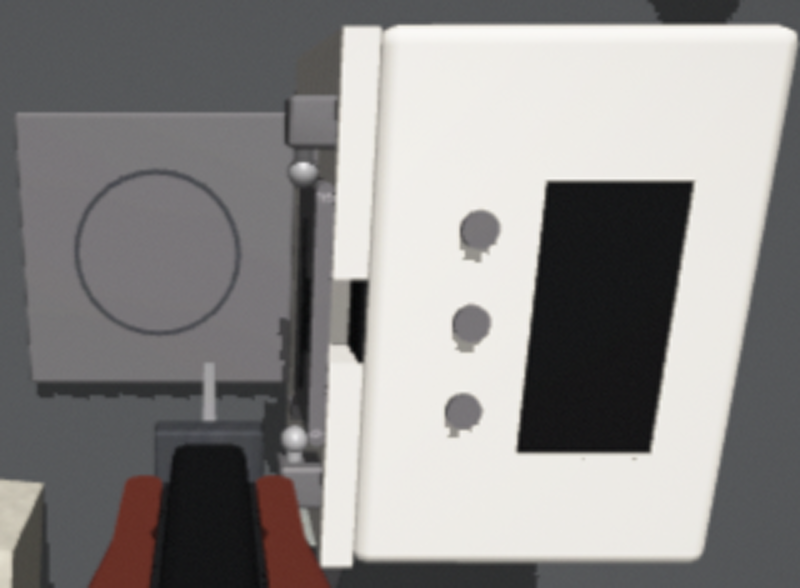

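```bash
python3 - <<'E'
from h import *
c=dict(np.load('pics/w3.npz'))
e1=lambda p:(300+p[0]/6,130+p[1]/6); e2=lambda p:(235+p[0]/2.5,50+p[1]/2.5)
L=[(0,90,150),(0,-90,150),(130,90,150),(130,-90,150),(-137,65,10),(-137,-65,10),(-72,0,10)]
u=[e2(q) for q in [(343,27),(322,567),(797,28),(700,560),(17,113),(32,382),(158,252)]]
p,r=fit([(c,L,u)],[609,-135.6,.174]);print(p,r.round(1).tolist())
inv=lambda X:(np.array([[np.cos(p[2]),np.sin(p[2])],[-np.sin(p[2]),np.cos(p[2])]])@(X[:2]-p[:2])).round(1)
for n,q,z in [('back wall top',(490,200),150),('back wall bot corner',(478,390),150),('cover back up',(405,250),148),('cover front',(365,250),148),('strip edge top',(410,190),150),('strip edge bot',(400,345),150),('wallbot',(448,200),125),('catch ball',(318,570),148)]:
    print(n,inv(ray(c,e1(q),z)))
print('tip tool',ray(c,e1((110,390)),173.5),'mid tip exp')
print(to_tool([*loc(p,[(-1,0,0)])[0][:2],290]))
E
```

```text
[ 6.06377774e+02 -1.38834924e+02  1.75256343e-01] [[3.9, -1.7], [2.9, 1.3], [0.8, -2.9], [-1.0, 4.0], [-5.8, 0.1], [-4.1, 0.9], [-3.9, 1.1]]
back wall top [ 8.  12.8]
back wall bot corner [  7.7 -13.5]
cover back up [-2.7  5.6]
cover front [-8.1  5.6]
strip edge top [-2.7 14.2]
strip edge bot [-3.2 -7.1]
wallbot [6.4 8. ]
catch ball [-13.3 -40.5]
tip tool [ 565.72009384 -152.71968743  173.5       ] mid tip exp
(array([ -4.65452345,  41.48752517, -16.73001904]), np.float64(0.1715912070126216))
```

```bash
python3 - <<'E'
from h import *
c=dict(np.load('pics/w3.npz'))
e1=lambda p:(300+p[0]/6,130+p[1]/6); e2=lambda p:(235+p[0]/2.5,50+p[1]/2.5)
L=[(0,90,150),(0,-90,150),(130,90,150),(130,-90,150),(-137,65,10),(-137,-65,10),(-72,0,10)]
u=[e2(q) for q in [(386,25),(355,562),(797,26),(703,561),(17,113),(32,382),(158,252)]]
p,r=fit([(c,L,u)],[609,-135.6,.174]);print(p,r.round(1).tolist())
inv=lambda X:(np.array([[np.cos(p[2]),np.sin(p[2])],[-np.sin(p[2]),np.cos(p[2])]])@(X[:2]-p[:2])).round(1)
for n,q,z in [('back wall top',(490,200),150),('back wall bot corner',(478,390),150),('cover back up',(405,250),148),('cover front',(365,250),148),('strip edge top',(410,190),150),('strip edge bot',(400,345),150),('wallbot',(448,200),125),('catch ball',(318,570),148),('slot y low at floor',(420,345),125)]:
    print(n,inv(ray(c,e1(q),z)))
print(to_tool([*loc(p,[(-4.5,0,0)])[0][:2],290]), loc(p,[(-4.5,0,150),(-72,0,10)]))
E
```

```text
[ 6.11857534e+02 -1.37969640e+02  1.67239060e-01] [[-4.7, -0.8], [-4.8, 3.3], [9.1, -0.5], [3.1, 4.7], [-0.5, -0.9], [-0.1, 0.2], [0.7, 0.7]]
back wall top [ 2.3 12.9]
back wall bot corner [  2.3 -13.4]
cover back up [-8.3  5.7]
cover front [-13.7   5.6]
strip edge top [-8.3 14.2]
strip edge bot [-8.7 -7.1]
wallbot [0.8 8.1]
catch ball [-18.5 -40.6]
slot y low at floor [ -2.2 -13.7]
(array([ -4.66713799,  43.53455781, -16.67022562]), np.float64(0.1715912070126216)) [[ 607.42031794 -138.7187129   150.        ]
 [ 540.86207037 -149.9548012    10.        ]]
```

```bash
python3 - <<'E'
from h import *
c=dict(np.load('pics/w3.npz'))
e1=lambda p:(300+p[0]/6,130+p[1]/6); e2=lambda p:(235+p[0]/2.5,50+p[1]/2.5)
a=.172; M=np.array([[np.cos(a),np.sin(a)],[-np.sin(a),np.cos(a)]])
def w(n,q,z,e=e1):
    X=ray(c,e(q),z); print(n,X.round(1),(M@X[:2]).round(1))
w('wall top hi',(491,195),150);w('wall top lo',(478,390),150);w('coverback',(408,192),148);w('coverback',(400,345),148);w('cover front',(365,250),148)
w('roof y+',(385,27),150,e2);w('roof y+ strip',(343,27),150,e2);w('y- strip',(322,567),150,e2);w('y- roof',(356,562),150,e2);w('back y+',(797,27),150,e2);w('back y-',(700,560),150,e2)
w('ring',(158,252),10,e2);w('plate',(17,113),10,e2);w('plate',(32,382),10,e2)
w('tip +y edge',(112,390),173.5)
o,R=state();print(M@(o['ee_pos'][:2]))
E
```

```text
wall top hi [ 612.  -124.2  150. ] [ 581.7 -227.1]
wall top lo [ 616.3 -150.8  150. ] [ 581.4 -254. ]
coverback [ 601.4 -126.   148. ] [ 571.  -227.1]
coverback [ 604.8 -146.9  148. ] [ 570.8 -248.2]
cover front [ 597.4 -134.7  148. ] [ 565.5 -235. ]
roof y+ [600.3 -49.8 150. ] [ 582.9 -151.8]
roof y+ strip [588.2 -51.9 150. ] [ 570.6 -151.8]
y- strip [ 619.3 -226.7  150. ] [ 571.3 -329.3]
y- roof [ 630.7 -222.7  150. ] [ 583.2 -327.3]
back y+ [718.8 -29.3 150. ] [ 703.2 -151.9]
back y- [ 749.6 -200.9  150. ] [ 704.2 -326.2]
ring [ 539.9 -149.3   10. ] [ 506.4 -239.5]
plate [466.6 -97.5  10. ] [ 443. -176.]
plate [ 487.7 -224.6   10. ] [ 442.1 -304.8]
tip +y edge [ 566.  -152.7  173.5] [ 531.5 -247.3]
[ 531.14615967 -257.26653142]
```

>>> arm_command(
  deltas=[
    [0, 0.02, -0.008, 0],
    [0, 0.02, -0.007, 0],
    [0, 0.005, -0.001, 0],
    [0, 0, 0, 0],
  ],
)

```text
t: 6.85
ee_pos: [606.1, -141.5, 280.7]
orientation: [1.08, 1.298, -1.091]
ft_force: [0.0, 0.4, -0.1]
width: 16.1
```

```bash
cat >> h.py <<'E'
A=.172; M=np.array([[np.cos(A),np.sin(A)],[-np.sin(A),np.cos(A)]])
def rd(tipx=112):
    o,R=state(); t=o['ee_pos']+R@np.array([tipx,0,0])
    print('t',o['t'],'tip rd',(M@t[:2]).round(1),t[2].round(1),'tcp',o['ee_pos'].round(1),'yaw',np.arctan2(R[1,1],R[0,1]).round(3),'w',round(o['width'],1),'F',o['ft_force'].round(1),'M',o['moment'].round(2),'tilt',R[:2,0].round(4))
def snap(cam,name):
    from workcell import ctrl
    c=ctrl.get_calibration(cam); im=ctrl.get_image(cam)[:,:,::-1]; cv2.imwrite(f'pics/{name}.png',im); np.savez(f'pics/{name}.npz',**c); return c,im
def crop(im,x,y,w,h,k,n):
    cv2.imwrite("pics/"+n+".png",cv2.resize(im[y:y+h,x:x+w],None,fx=k,fy=k,interpolation=cv2.INTER_CUBIC))
E
python3 - <<'E'
from h import *
rd(); c,im=snap('wrist','w4'); rd(); crop(im,270,130,120,120,6,'f1')
E
```

```text
t 6.85 tip rd [ 571.4 -242.5] 168.7 tcp [ 606.1 -141.5  280.7] yaw 0.17 w 16.1 F [ 0.   0.4 -0.1] M [-0.08  0.05 -0.04] tilt [-0.0143  0.0034]
t 6.9 tip rd [ 571.  -242.6] 168.7 tcp [ 605.7 -141.7  280.7] yaw 0.169 w 15.9 F [-0.8 -0.8 -1.7] M [-0.03 -0.01  0.06] tilt [-0.0146  0.0034]
```

View pics/f1.png

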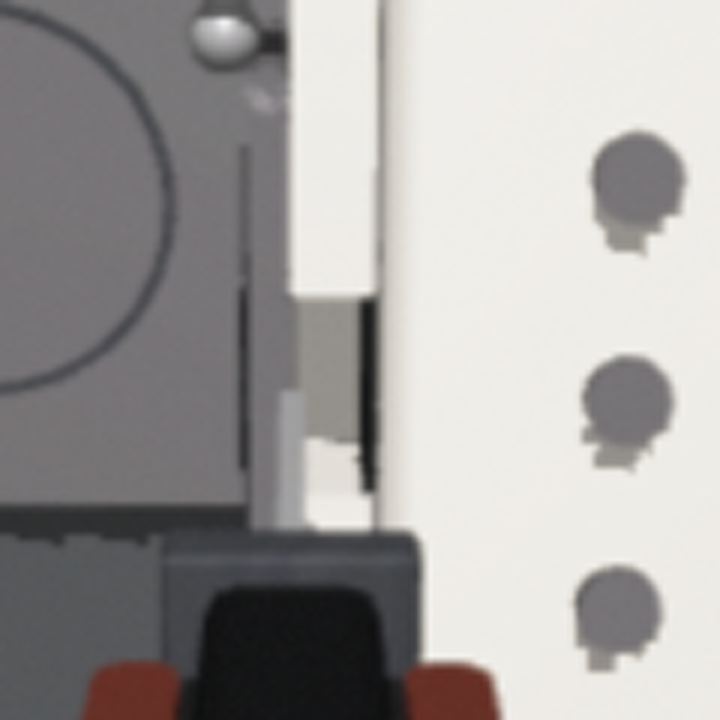

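```bash
python3 - <<'E'
from h import *
c=dict(np.load('pics/w4.npz'))
e=lambda p:(270+p[0]/6,130+p[1]/6)
for n,q,z in [('tip',(291,390),168.7),('cover back',(294,296),148),('wall',(377,300),150),('wall lo',(376,490),150),('coverfront',(246,296),148)]:
    X=ray(c,e(q),z);print(n,X.round(1),(M@X[:2]).round(1))
E
```

```text
tip [ 602.7 -132.8  168.7] [ 571.1 -234. ]
cover back [ 601.7 -125.8  148. ] [ 571.3 -226.9]
wall [ 612.5 -123.9  150. ] [ 582.3 -226.9]
wall lo [ 617.2 -150.1  150. ] [ 582.4 -253.5]
coverfront [ 595.4 -126.9  148. ] [ 564.9 -226.9]
```

>>> arm_command(
  deltas=[
    [0.007, 0.006, -0.002, 0],
    [0.006, 0, 0, 0],
  ],
)

```text
t: 7.1
ee_pos: [610.3, -140.1, 267.3]
orientation: [1.081, 1.297, -1.093]
ft_force: [0.2, -0.2, -0.6]
width: 15.5
```

```bash
python3 - <<'E'
from h import *
rd(); c,im=snap('wrist','w5'); rd(); crop(im,270,130,120,120,6,'f2')
E
```

```text
t 7.1 tip rd [ 575.8 -241.9] 155.4 tcp [ 610.3 -140.1  267.3] yaw 0.167 w 15.5 F [ 0.2 -0.2 -0.6] M [-0.09  0.06 -0.05] tilt [-0.0141  0.003 ]
t 7.15 tip rd [ 574.8 -241.7] 154.2 tcp [ 609.5 -140.1  266.2] yaw 0.167 w 15.8 F [-0.6 -0.2 -0.9] M [-0.07  0.09 -0.02] tilt [-0.016   0.0033]
```

View pics/f2.png

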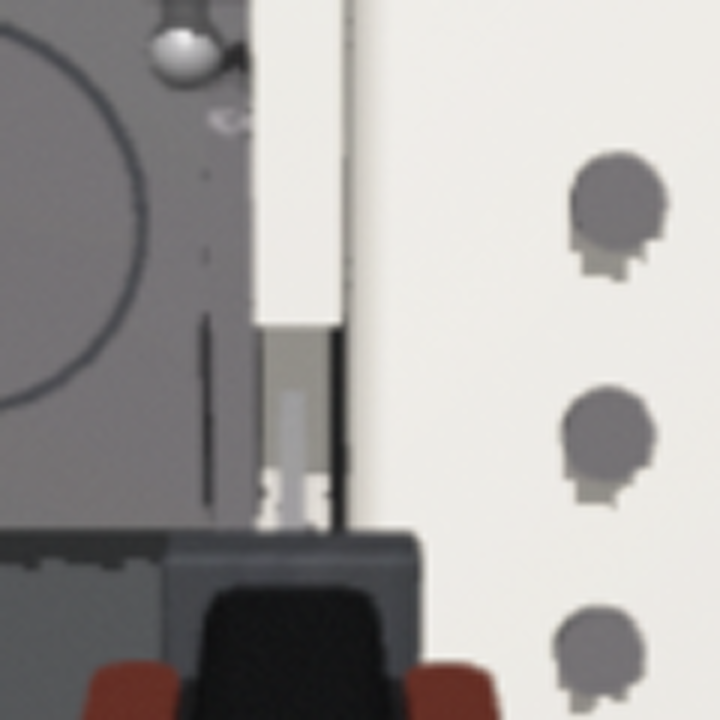

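>>> arm_command(
  deltas=[
    [0.008, 0.001, -0.002, 0],
    [0.008, 0, 0, 0],
    [0.006, 0, 0, 0],
  ],
)

```text
t: 7.45
ee_pos: [609.2, -138.3, 242.7]
orientation: [1.081, 1.298, -1.095]
ft_force: [-0.3, 0.0, -1.1]
width: 16.1
```

```bash
python3 - <<'E'
from h import *
rd(); c,im=snap('wrist','w6'); rd(); crop(im,270,130,120,120,6,'f3')
E
```

```text
t 7.45 tip rd [ 574.8 -239.9] 130.7 tcp [ 609.2 -138.3  242.7] yaw 0.167 w 16.1 F [-0.3  0.  -1.1] M [-0.08  0.08 -0.01] tilt [-0.0159  0.0031]
t 7.5 tip rd [ 574.1 -239.5] 129.5 tcp [ 608.6 -138.1  241.5] yaw 0.167 w 16.1 F [-0.2 -0.6 -1.4] M [-0.1   0.07  0.02] tilt [-0.0177  0.0035]
```

View pics/f3.png

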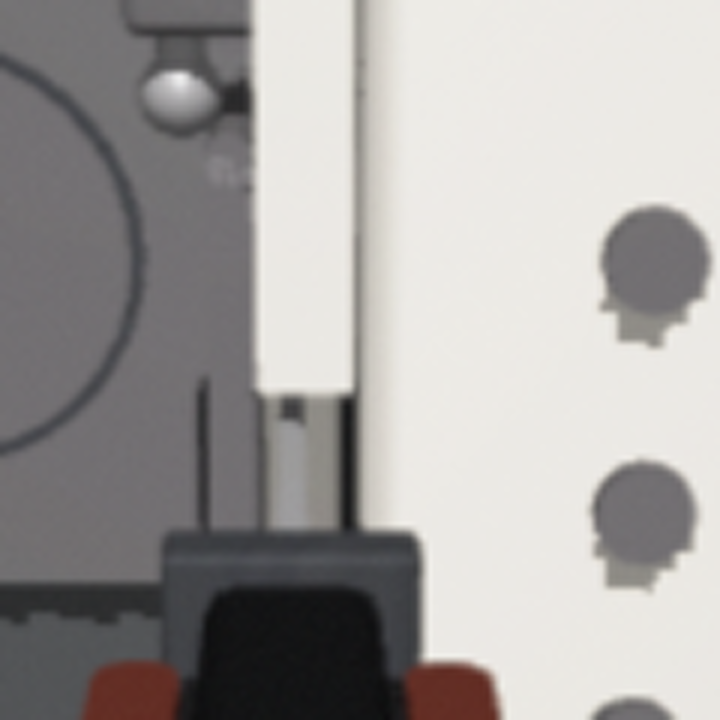

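>>> arm_command(
  deltas=[
    [0, -0.005, 0, 0],
    [0, -0.005, 0, 0],
  ],
)

```text
t: 7.7
ee_pos: [603.6, -139.2, 242.4]
orientation: [1.087, 1.29, -1.087]
ft_force: [13.6, 4.6, -8.4]
width: 16.1
```

```bash
python3 - <<'E'
from h import *
rd()
E
```

```text
t 7.7 tip rd [ 570.5 -239.9] 130.4 tcp [ 603.6 -139.2  242.4] yaw 0.166 w 16.1 F [13.6  4.6 -8.4] M [ 0.88 -3.61 -0.05] tilt [-0.0047  0.0044]
```

>>> arm_command(
  deltas=[
    [0, -0.006, 0, 0],
    [0, -0.006, 0, 0],
  ],
)

```text
t: 7.9
ee_pos: [600.5, -140.1, 244.4]
orientation: [1.099, 1.271, -1.071]
ft_force: [14.6, 3.5, -9.7]
width: 16.6
```

```bash
python3 - <<'E'
from h import *
rd(); c,im=snap('side','s2'); crop(im,290,170,140,110,5,'g1'); rd()
E
```

```text
t 7.9 tip rd [ 569.9 -240.5] 132.5 tcp [ 600.5 -140.1  244.4] yaw 0.165 w 16.6 F [14.6  3.5 -9.7] M [ 0.91 -3.91 -0.02] tilt [0.019  0.0057]
t 7.95 tip rd [ 569.7 -240.6] 132.7 tcp [ 600.3 -140.1  244.7] yaw 0.165 w 16.3 F [14.3  3.4 -8.6] M [ 0.85 -3.79  0.03] tilt [0.0197 0.0055]
```

View pics/g1.png

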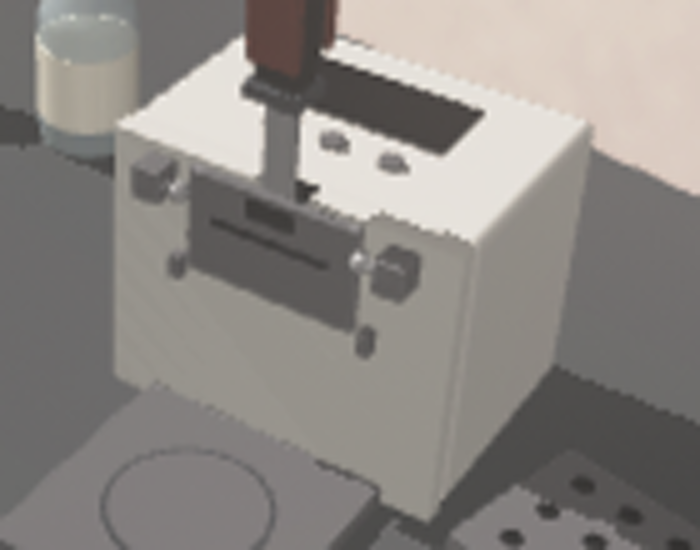

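>>> arm_command(
  deltas=[
    [0.003, -0.01, 0, 0],
    [0.002, -0.012, 0, 0],
  ],
)

```text
t: 8.15
ee_pos: [586.1, -143.0, 243.0]
orientation: [1.107, 1.255, -1.058]
ft_force: [-0.3, -0.1, -1.3]
width: 15.7
```

```bash
python3 - <<'E'
from h import *
rd()
E
```

```text
t 8.15 tip rd [ 557.4 -241.3] 131.1 tcp [ 586.1 -143.   243. ] yaw 0.165 w 15.7 F [-0.3 -0.1 -1.3] M [-0.02  0.06  0.01] tilt [0.0392 0.0054]
```

```bash
python3 - <<'E'
from h import *
c,im=snap('side','s3'); crop(im,290,170,140,110,5,'g2'); rd()
E
```

```text
t 8.2 tip rd [ 554.8 -241. ] 130.5 tcp [ 583.8 -143.1  242.4] yaw 0.164 w 15.8 F [-0.9  0.  -1.7] M [-0.06  0.15  0.01] tilt [0.0362 0.0056]
```

View pics/g2.png

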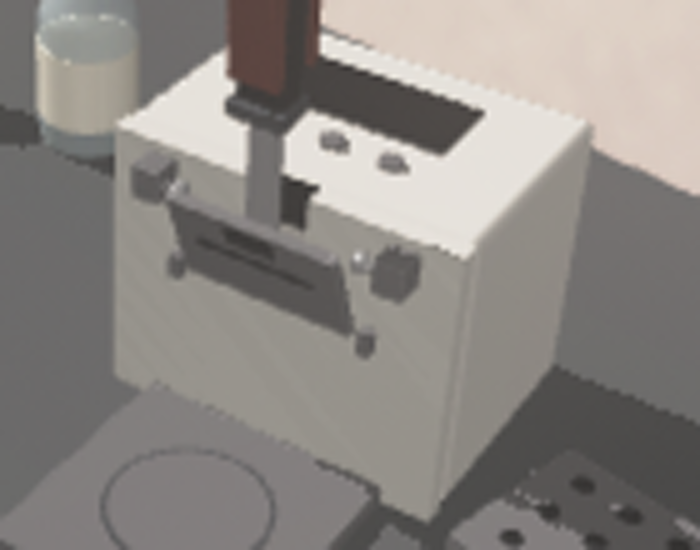

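>>> arm_command(
  deltas=[
    [-0.03, 0, 0, 0],
    [-0.025, 0, 0, 0],
    [0, 0, 0, 0],
  ],
)

```text
t: 8.5
ee_pos: [578.6, -143.6, 297.4]
orientation: [1.105, 1.263, -1.064]
ft_force: [-0.0, 0.0, -1.2]
width: 15.8
```

```bash
python3 - <<'E'
from h import *
c,im=snap('side','s4'); crop(im,290,170,140,110,5,'g3'); rd(); print(to_tool([461.3,-321,290]))
E
```

```text
t 8.55 tip rd [ 548. -240.] 183.7 tcp [ 577.9 -143.5  295.7] yaw 0.164 w 16.0 F [-0.5  0.4 -0.5] M [-0.05  0.04 -0.04] tilt [0.0279 0.0068]
(array([   1.21235483, -144.03879198,  156.16844623]), np.float64(0.16372428875542647))
```

View pics/g3.png

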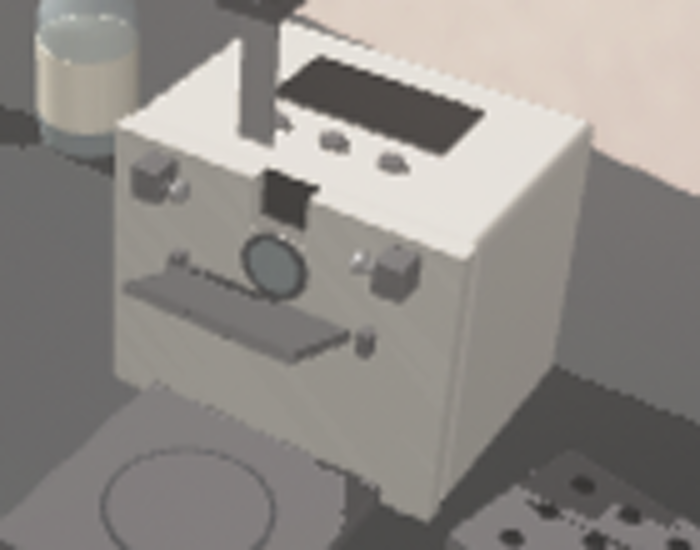

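>>> arm_command(
  deltas=[
    [0, -0.024, 0.026, 0.04],
    [0, -0.024, 0.026, 0.04],
    [0, -0.024, 0.026, 0],
    [0, -0.024, 0.026, 0],
    [0, -0.024, 0.026, 0],
    [0, -0.012, 0.015, 0],
    [0, 0, 0, 0],
  ],
)

```text
t: 9.25
ee_pos: [452.5, -303.6, 279.8]
orientation: [1.164, 1.246, -1.131]
ft_force: [0.5, 0.0, -1.4]
width: 15.7
```

```bash
python3 - <<'E'
from h import *
rd(); print(to_tool([461.3,-321,190])); c,im=snap('side','s5'); crop(im,290,170,140,110,5,'g4')
c,im=snap('wrist','w7'); o,R=state(); print(proj(c,[o['ee_pos']+R@[112,0,-8],o['ee_pos']+R@[112,0,0],[461.3,-321,75]]))
E
```

```text
t 9.25 tip rd [ 395.6 -375.3] 167.8 tcp [ 452.5 -303.6  279.8] yaw 0.083 w 15.7 F [ 0.5  0.  -1.4] M [-0.06  0.04 -0.02] tilt [0.0138 0.0137]
(array([89.67149561,  6.04148632, 19.18249007]), np.float64(0.08298847965766122))
[[320.10756127 195.1554497 ]
 [320.10396467 205.32805832]
 [322.48469651 197.76867829]]
```

View pics/g4.png

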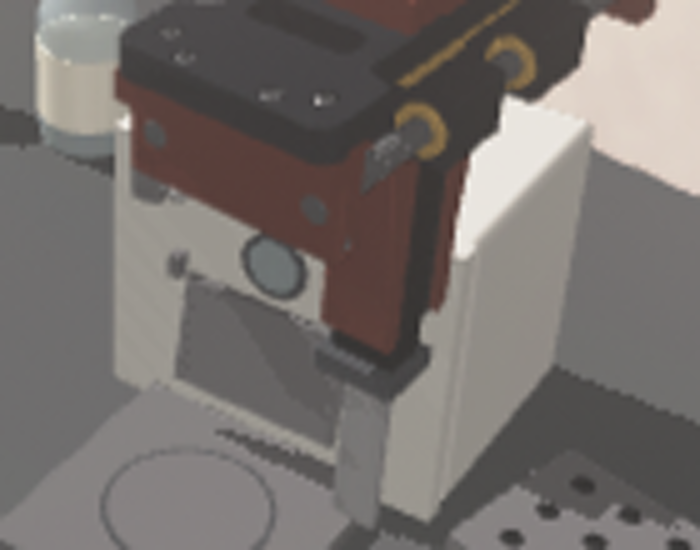

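View pics/w7.png

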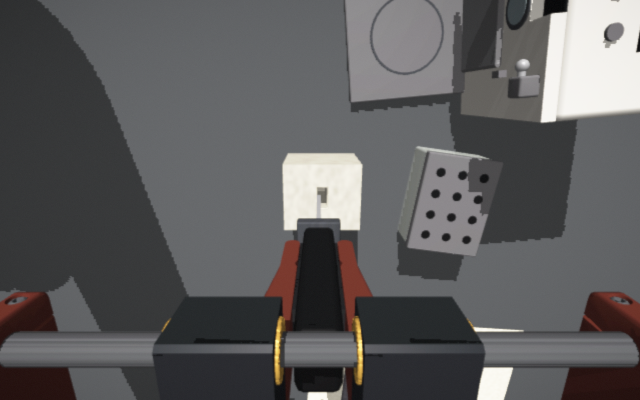

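```bash
cat >> h.py <<'E'
def tipto(T,tipx=112):
    o,R=state(); t=o['ee_pos']+R@np.array([tipx,0,0]); print('tip delta tool',(R.T@(np.array(T)-t)).round(1),'yaw',np.arctan2(R[1,1],R[0,1]).round(3),'tilt',R[:2,0].round(3),'t',o['t'],'F',o['ft_force'].round(1),'w',round(o['width'],1))
E
python3 - <<'E'
from h import *
tipto([461.3,-321.2,88])
E
```

```text
tip delta tool [79.9  3.  22.1] yaw 0.084 tilt [0.014 0.014] t 9.35 F [-1.1 -0.3 -0.7] w 15.8
```

>>> arm_command(
  deltas=[
    [0.02, 0.003, 0.012, 0],
    [0.025, 0, 0.01, 0],
    [0.025, 0, 0, 0],
    [0, 0, 0, 0],
  ],
)

```text
t: 9.75
ee_pos: [462.6, -319.7, 206.9]
orientation: [1.161, 1.249, -1.125]
ft_force: [0.1, -0.4, -0.7]
width: 16.2
```

```bash
python3 - <<'E'
from h import *
tipto([461.3,-321.2,88]); c,im=snap('wrist','w8'); tipto([461.3,-321.2,88]); crop(im,270,130,120,120,6,'f4')
E
```

```text
tip delta tool [ 6.8 -3.3  3. ] yaw 0.089 tilt [0.015 0.015] t 9.75 F [ 0.1 -0.4 -0.7] w 16.2
tip delta tool [ 8.5 -4.4  2.2] yaw 0.089 tilt [0.017 0.013] t 9.8 F [-0.2  1.  -0.3] w 15.8
```

View pics/f4.png

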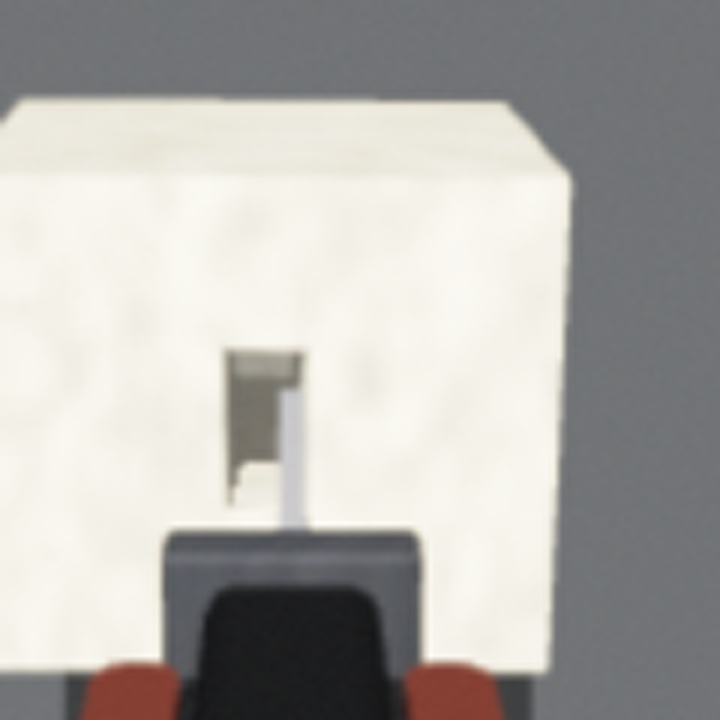

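>>> arm_command(
  deltas=[
    [0.004, -0.004, 0.002, 0],
    [0.004, 0, 0, 0],
  ],
)

```text
t: 10.0
ee_pos: [461.3, -322.2, 202.2]
orientation: [1.159, 1.244, -1.122]
ft_force: [-0.5, -0.4, -0.5]
width: 15.5
```

```bash
python3 - <<'E'
from h import *
tipto([461.3,-321.2,75]); c,im=snap('wrist','w9'); tipto([461.3,-321.2,75]); crop(im,270,130,120,120,6,'f5')
E
```

```text
tip delta tool [15.1 -2.5  0.3] yaw 0.091 tilt [0.02  0.012] t 10.0 F [-0.5 -0.4 -0.5] w 15.5
tip delta tool [14.8 -2.6  0.4] yaw 0.091 tilt [0.02  0.012] t 10.05 F [-0.5 -0.4 -0.6] w 15.8
```

View pics/f5.png

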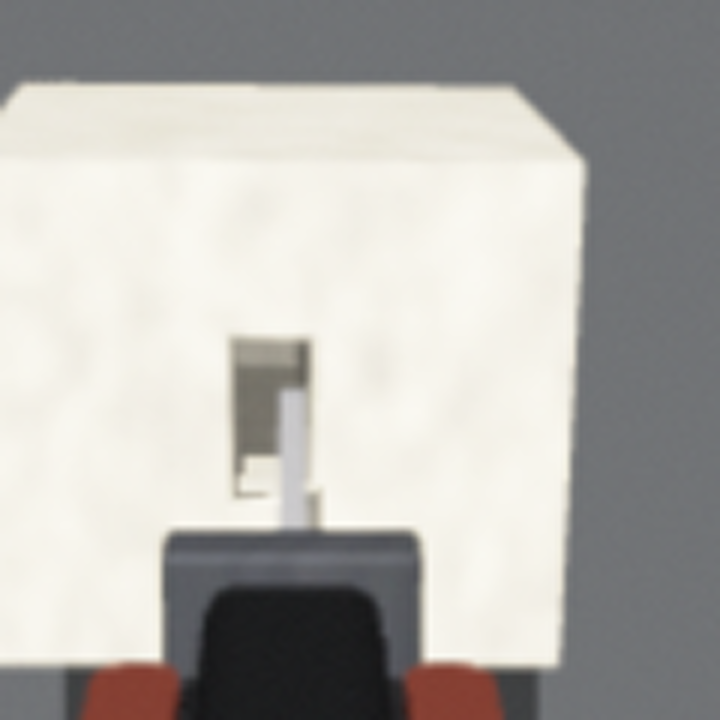

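>>> arm_command(
  deltas=[
    [0.002, -0.003, 0, 0],
    [0.01, 0, 0, 0],
  ],
)

```text
t: 10.25
ee_pos: [459.7, -323.0, 191.6]
orientation: [1.159, 1.239, -1.121]
ft_force: [-1.1, -0.1, -0.8]
width: 15.9
```

```bash
python3 - <<'E'
from h import *
tipto([461.3,-321.2,75]); c,im=snap('wrist','w10'); tipto([461.3,-321.2,75]); crop(im,270,130,120,120,6,'f6')
E
```

```text
tip delta tool [ 4.6 -1.1 -0.8] yaw 0.091 tilt [0.023 0.009] t 10.25 F [-1.1 -0.1 -0.8] w 15.9
tip delta tool [ 2.5 -0.1  0.2] yaw 0.091 tilt [0.021 0.011] t 10.3 F [-0.5  0.3 -2.4] w 15.9
```

View pics/f6.png

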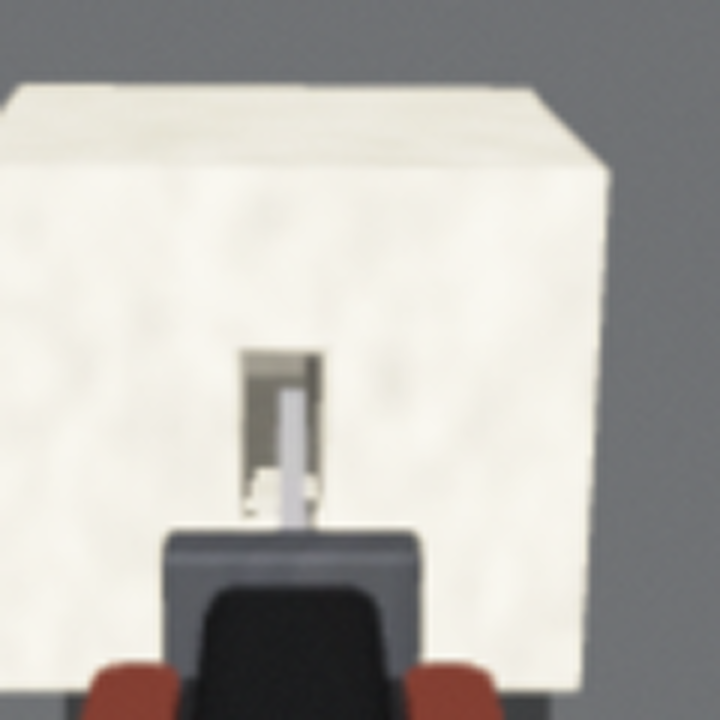

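>>> arm_command(
  deltas=[
    [0.008, -0.001, -0.001, 0],
    [0.01, 0, 0, 0],
  ],
)

```text
t: 10.5
ee_pos: [458.4, -321.4, 171.0]
orientation: [1.159, 1.24, -1.121]
ft_force: [1.0, 0.1, 0.0]
width: 16.2
```

```bash
python3 - <<'E'
from h import *
tipto([461.3,-321.2,10])
E
```

```text
tip delta tool [49.1 -0.8  1.3] yaw 0.091 tilt [0.022 0.01 ] t 10.5 F [1.  0.1 0. ] w 16.2
```

In the slot (tip at about z 59), no contact force. Continuing down.

>>> arm_command(
  deltas=[
    [0.012, 0.0, 0.001, 0],
    [0.012, 0.001, 0, 0],
    [0.012, 0.001, 0, 0],
  ],
)

```text
t: 10.8
ee_pos: [461.2, -321.9, 131.6]
orientation: [1.16, 1.241, -1.122]
ft_force: [0.2, 0.5, -0.3]
width: 16.0
```

```bash
python3 - <<'E'
from h import *
tipto([461.3,-321.2,10])
E
```

```text
tip delta tool [ 9.6 -2.6  0.3] yaw 0.09 tilt [0.022 0.01 ] t 10.8 F [ 0.2  0.5 -0.3] w 16.0
```

>>> arm_command(
  deltas=[
    [0.007, -0.001, 0, 0],
    [0.002, -0.001, 0, 0],
  ],
)

```text
t: 11.0
ee_pos: [459.8, -321.5, 121.3]
orientation: [1.161, 1.242, -1.122]
ft_force: [-4.9, 8.3, 40.5]
width: 16.1
```

```bash
python3 - <<'E'
from h import *
tipto([461.3,-321.2,10])
E
```

```text
tip delta tool [-0.7 -0.9  0.9] yaw 0.09 tilt [0.021 0.012] t 11.0 F [-4.9  8.3 40.5] w 16.1
```

>>> arm_command(
  deltas=[
    [-0.001, 0, 0, 0],
    [0, 0, 0, 0],
    [0, 0, 0, 0],
    [0, 0, 0, 0],
  ],
  hand=0.087,
)

```text
t: 11.4
ee_pos: [460.2, -321.9, 122.0]
orientation: [1.16, 1.242, -1.121]
ft_force: [-0.6, 0.5, -0.9]
width: 44.2
```

```bash
python3 - <<'E'
from h import *
tipto([461.3,-321.2,10])
E
```

```text
tip delta tool [ 0.  -1.4  0.5] yaw 0.09 tilt [0.022 0.011] t 11.4 F [-0.6  0.5 -0.9] w 44.2
```

>>> arm_command(
  deltas=[
    [-0.02, 0, 0, 0],
    [-0.03, 0, 0, 0],
    [-0.04, 0, 0, 0],
    [-0.04, 0, 0, 0],
    [0, 0, 0, 0],
  ],
)

```text
t: 11.9
ee_pos: [456.3, -322.9, 254.3]
orientation: [1.161, 1.247, -1.123]
ft_force: [0.3, 0.1, -0.2]
width: 84.3
```

```bash
python3 - <<'E'
from h import *
rd(); c,im=snap('side','s6'); crop(im,290,170,140,110,5,'g5')
c,im=snap('wrist','w11'); crop(im,230,130,160,150,5,'f7'); print(proj(c,[[461.3,-321,171],[461.3,-321,75]]))
print(to_tool([513,250,260]))
E
```

```text
t 11.9 tip rd [ 396.6 -395. ] 142.4 tcp [ 456.3 -322.9  254.3] yaw 0.09 w 84.3 F [ 0.3  0.1 -0.2] M [-0.12  0.06 -0.01] tilt [0.0179 0.0142]
[[326.07155182 221.20207497]
 [322.16956336 186.38475931]]
(array([   1.20442195,  109.98337782, -563.74716638]), np.float64(0.09009185149848914))
```

View pics/s6.png

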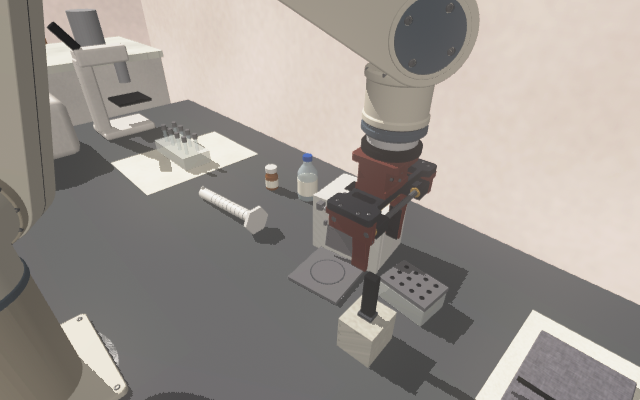

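View pics/f7.png

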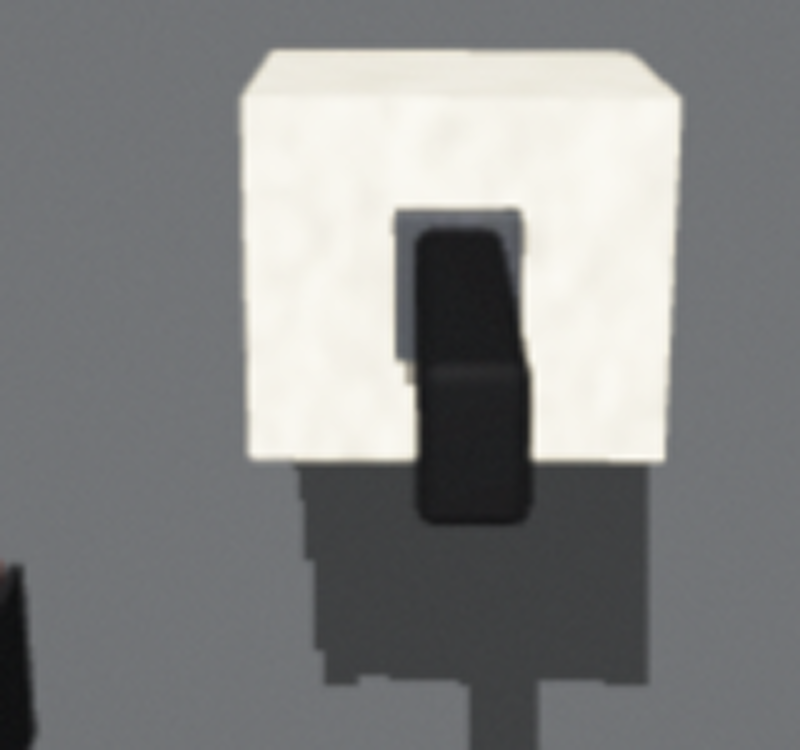

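>>> arm_command(
  deltas=[
    [-0.003, 0.009, -0.048, 0],
    [0, 0.009, -0.048, 0],
    [0, 0.009, -0.048, 0],
    [0, 0.009, -0.048, 0],
    [0, 0.009, -0.048, 0],
    [0, 0.009, -0.048, 0],
    [0, 0.009, -0.048, 0],
    [0, 0.009, -0.048, 0],
    [0, 0.009, -0.048, 0],
    [0, 0.009, -0.048, 0],
  ],
)

```text
t: 13.0
ee_pos: [494.2, 173.2, 246.6]
orientation: [1.16, 1.268, -1.15]
ft_force: [0.5, -0.6, 1.2]
width: 87.1
```

```bash
python3 - <<'E'
from h import *
rd(); print(to_tool([515,230,260]))
E
```

```text
t 13.0 tip rd [515.6  88.4] 134.6 tcp [494.2 173.2 246.6] yaw 0.079 w 87.1 F [ 0.5 -0.6  1.2] M [-0.1   0.01 -0.03] tilt [-0.0118  0.0191]
(array([-12.54630082,  25.0668579 , -55.22199382]), np.float64(0.07876970961248923))
```

>>> arm_command(
  deltas=[
    [-0.005, 0.012, -0.03, 0],
    [-0.005, 0.012, -0.03, 0],
    [0, 0, 0, 0],
  ],
)

```text
t: 13.3
ee_pos: [510.8, 242.2, 251.7]
orientation: [1.15, 1.275, -1.152]
ft_force: [-0.3, 0.7, -0.1]
width: 87.1
```

```bash
python3 - <<'E'
from h import *
rd(); c,im=snap('wrist','w12'); rd(); print(proj(c,[[527,96,33],[510,351,16]]))
E
```

```text
t 13.3 tip rd [542.8 153.4] 139.7 tcp [510.8 242.2 251.7] yaw 0.085 w 87.1 F [-0.3  0.7 -0.1] M [-0.09  0.07 -0.02] tilt [-0.0201  0.0166]
t 13.35 tip rd [541.1 151.7] 138.9 tcp [509.6 240.4 250.9] yaw 0.085 w 87.4 F [-0.4  0.2 -0.8] M [-0.03  0.08  0.03] tilt [-0.0223  0.015 ]
[[325.24619557 300.42186723]
 [331.3464309   69.39901806]]
```

View pics/w12.png

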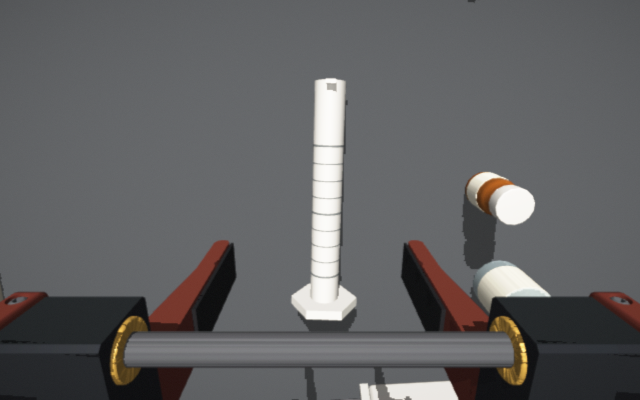

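```bash
python3 - <<'E'
from h import *
c=dict(np.load('pics/w12.npz'))
print('rim top end',ray(c,(331,80),32),'rim mid',ray(c,(331,80),16)); print('tube mid line',ray(c,(327.5,180),24),'near foot',ray(c,(324.5,285),32))
print('foot',ray(c,(324,300),33),'foot low edge', ray(c,(324,318),66))
tipto([0,0,0],0)
print(to_tool([511,336,60]))
E
```

```text
rim top end [510.42916684 340.02623081  32.        ] rim mid [510.61702086 340.88214589  16.        ]
tube mid line [516.49765597 238.35934399  24.        ] near foot [524.34769879 115.58908255  32.        ]
foot [525.49273833  96.42007933  33.        ] foot low edge [525.69828634  95.11254272  66.        ]
tip delta tool [ 258.5 -522.8  200.7] yaw 0.085 tilt [-0.022  0.015] t 13.35 F [-0.4  0.2 -0.8] w 87.4
(array([192.20229257,  13.48091285, -91.91901647]), np.float64(0.08497723459204065))
```

>>> arm_command(
  deltas=[
    [0, 0.003, -0.028, 0.01],
    [0, 0.003, -0.028, 0.01],
    [0.02, 0.003, -0.026, 0],
    [0.04, 0, 0, 0],
    [0.04, 0, 0, 0],
    [0.03, 0, 0, 0],
    [0, 0, 0, 0],
  ],
)

```text
t: 14.05
ee_pos: [503.6, 316.6, 109.4]
orientation: [1.154, 1.267, -1.188]
ft_force: [-1.1, -0.5, -0.5]
width: 86.9
```

```bash
python3 - <<'E'
from h import *
rd(); print(to_tool([511.2,323,31])); c,im=snap('wrist','w13')
E
```

```text
t 14.05 tip rd [546.7 227.1] -2.6 tcp [503.6 316.6 109.4] yaw 0.059 w 86.9 F [-1.1 -0.5 -0.5] M [-0.08  0.11 -0.01] tilt [-0.0348  0.0059]
(array([78.08772845, 10.6282951 , -5.27627321]), np.float64(0.0590853501012832))
```

View pics/w13.png

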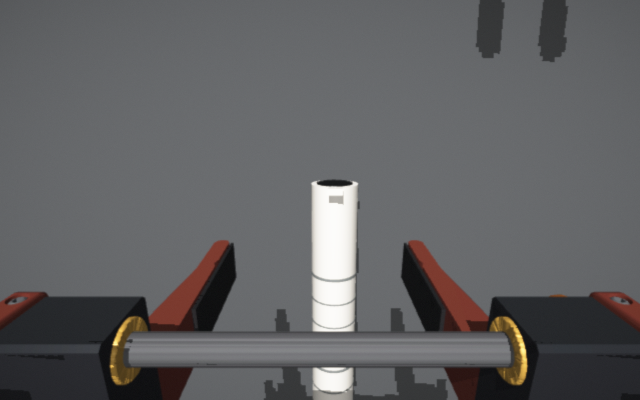

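>>> arm_command(
  deltas=[
    [0.025, 0.006, -0.003, 0],
    [0.025, 0.005, -0.002, 0],
    [0.015, 0, 0, 0],
  ],
)

```text
t: 14.4
ee_pos: [517.3, 322.9, 50.2]
orientation: [1.164, 1.263, -1.18]
ft_force: [-0.2, 0.0, 0.3]
width: 86.8
```

```bash
python3 - <<'E'
from h import *
c=dict(np.load('pics/w13.npz')); print('rim top',ray(c,(335,181),32),ray(c,(335,181),16))
rd(); print(to_tool([511.2,323,31]))
E
```

```text
rim top [509.55477136 345.63171008  32.        ] [510.02660514 341.79101121  16.        ]
t 14.4 tip rd [562.3 231.3] -61.7 tcp [517.3 322.9  50.2] yaw 0.057 w 86.8 F [-0.2  0.   0.3] M [-0.11  0.05  0.01] tilt [-0.0257  0.0111]
(array([19.37498111, -5.60873774, -0.22496155]), np.float64(0.05657911290267549))
```

>>> arm_command(
  deltas=[
    [0.009, -0.005, 0, 0],
    [0.008, 0, 0, 0],
    [0, 0, 0, 0],
    [0, 0, 0, 0],
  ],
  hand=0.04,
)

```text
t: 14.8
ee_pos: [511.8, 321.9, 34.3]
orientation: [1.165, 1.262, -1.18]
ft_force: [0.4, 0.3, -1.2]
width: 58.4
```

```bash
python3 - <<'E'
from h import *
rd(); print(to_tool([511.2,323,31]))
E
```

```text
t 14.8 tip rd [556.8 231.3] -77.6 tcp [511.8 321.9  34.3] yaw 0.055 w 58.4 F [ 0.4  0.3 -1.2] M [-0.09  0.01  0.  ] tilt [-0.0249  0.0114]
(array([ 3.36477638, -0.49884549, -1.12107512]), np.float64(0.05547448870902171))
```

>>> arm_command(
  deltas=[
    [0.002, 0, 0, 0],
    [0, 0, 0, 0],
    [0, 0, 0, 0],
    [0, 0, 0, 0],
  ],
  hand=0.03,
)

```text
t: 15.2
ee_pos: [512.9, 322.6, 34.4]
orientation: [1.168, 1.261, -1.177]
ft_force: [0.8, -0.4, -0.9]
width: 31.4
```

```bash
python3 - <<'E'
from h import *
rd(); print(to_tool([511.2,323,31]))
E
```

```text
t 15.2 tip rd [558.3 232. ] -77.6 tcp [512.9 322.6  34.4] yaw 0.056 w 31.4 F [ 0.8 -0.4 -0.9] M [-0.11  0.05 -0.02] tilt [-0.022   0.0131]
(array([ 3.43707157, -1.55886897, -0.39560106]), np.float64(0.055781014996307))
```

>>> arm_command(
  deltas=[
    [-0.014, 0, 0.001, 0],
    [-0.014, 0, 0.003, 0],
  ],
)

```text
t: 15.4
ee_pos: [512.7, 317.9, 62.2]
orientation: [1.165, 1.262, -1.18]
ft_force: [0.3, 0.5, -0.9]
width: 31.4
```

```bash
python3 - <<'E'
from h import *
rd(0); c,im=snap('side','s7'); crop(im,170,150,150,100,5,'k1'); rd(0)
E
```

```text
t 15.4 tip rd [559.5 225.4] 62.2 tcp [512.7 317.9  62.2] yaw 0.056 w 31.4 F [ 0.3  0.5 -0.9] M [0.28 0.01 0.06] tilt [-0.0248  0.0118]
t 15.45 tip rd [560.5 225.3] 64.5 tcp [513.7 317.9  64.5] yaw 0.056 w 31.7 F [ 0.8 -0.7 -0.6] M [ 0.05  0.16 -0.13] tilt [-0.0225  0.0128]
```

View pics/k1.png

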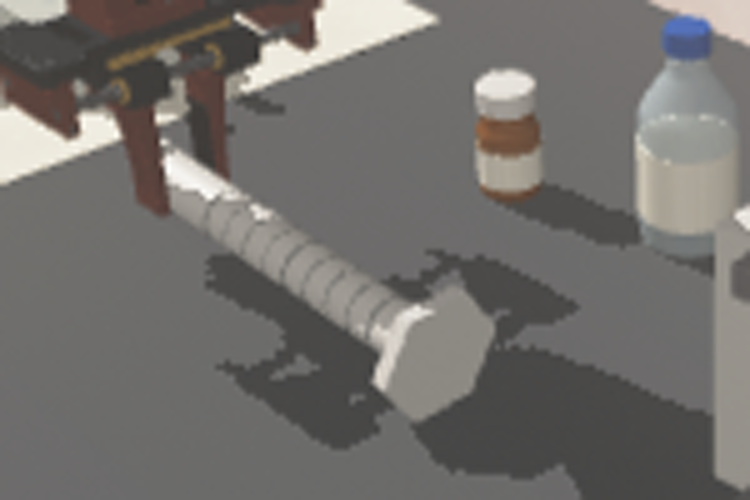

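```bash
cat >> h.py <<'E'
def arc(step=7,n=6,P=(94,17.5),r=230.6,phi0=None):
    o,R=state(); y,z=o['ee_pos'][1:]; 
    ph=phi0 if phi0 else np.degrees(np.arctan2(z-P[1],y-P[0])); print('phi',ph,'r',np.hypot(z-P[1],y-P[0]),'line x at y',525.8-.064*(y-95.5),o['ee_pos'])
    for k in range(n):
        ph=min(ph+step,98.2); y2=P[0]+r*np.cos(np.radians(ph)); z2=P[1]+r*np.sin(np.radians(ph))
        print([round(-(z2-z)/1000,3),0,round(-(y2-y)/1000,3),0],round(ph,1)); y,z=y2,z2
E
python3 -c "
from h import *
arc()"
```

```text
phi 11.850478337141709 r 228.74288510699486 line x at y 511.56847023475547 [513.68261813 317.86765258  64.47426545]
[np.float64(-0.028), 0, np.float64(0.006), 0] 18.9
[np.float64(-0.026), 0, np.float64(0.011), 0] 25.9
[np.float64(-0.025), 0, np.float64(0.014), 0] 32.9
[np.float64(-0.023), 0, np.float64(0.017), 0] 39.9
[np.float64(-0.02), 0, np.float64(0.019), 0] 46.9
[np.float64(-0.018), 0, np.float64(0.022), 0] 53.9
```

>>> arm_command(
  deltas=[
    [-0.028, 0, 0.006, 0],
    [-0.026, 0, 0.011, 0],
    [-0.025, 0, 0.014, 0],
  ],
)

```text
t: 15.75
ee_pos: [515.9, 285.0, 145.0]
orientation: [1.164, 1.263, -1.179]
ft_force: [-0.6, 0.5, -2.1]
width: 31.3
```

```bash
python3 - <<'E'
from h import *
rd(0); arc(); c,im=snap('side','s8'); crop(im,170,100,150,150,4,'k2'); rd(0)
E
```

```text
t 15.75 tip rd [557.1 192.5] 145.0 tcp [515.9 285.  145. ] yaw 0.057 w 31.3 F [-0.6  0.5 -2.1] M [0.09 0.04 0.  ] tilt [-0.0252  0.0114]
phi 33.72737445186654 r 229.65226884666367 line x at y 513.6720479165594 [515.9084894  284.9992513  145.01255071]
[np.float64(-0.023), 0, np.float64(0.016), 0] 40.7
[np.float64(-0.02), 0, np.float64(0.02), 0] 47.7
[np.float64(-0.018), 0, np.float64(0.022), 0] 54.7
[np.float64(-0.015), 0, np.float64(0.024), 0] 61.7
[np.float64(-0.012), 0, np.float64(0.026), 0] 68.7
[np.float64(-0.009), 0, np.float64(0.027), 0] 75.7
t 15.8 tip rd [558.9 191.2] 149.1 tcp [517.9 284.1 149.1] yaw 0.056 w 31.5 F [ 0.9 -1.2  0.7] M [ 0.03  0.16 -0.13] tilt [-0.0205  0.0132]
```

View pics/k2.png

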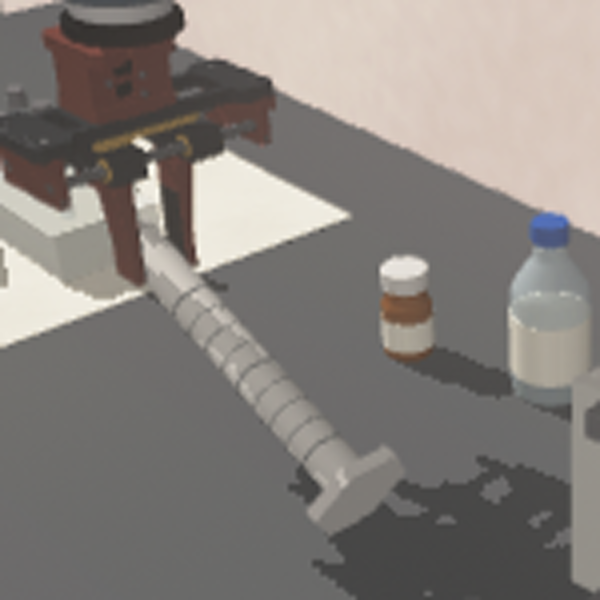

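>>> arm_command(
  deltas=[
    [-0.019, 0, 0.015, 0],
    [-0.02, 0, 0.02, 0],
    [-0.018, 0, 0.022, 0],
  ],
)

```text
t: 16.1
ee_pos: [521.6, 225.9, 207.5]
orientation: [1.169, 1.261, -1.174]
ft_force: [0.6, 0.1, -3.2]
width: 31.6
```

```bash
python3 - <<'E'
from h import *
rd(0); arc(6,7); c,im=snap('side','s9'); crop(im,170,100,150,150,4,'k3'); rd(0)
E
```

```text
t 16.1 tip rd [552.6 133.3] 207.5 tcp [521.6 225.9 207.5] yaw 0.057 w 31.6 F [ 0.6  0.1 -3.2] M [0.11 0.05 0.02] tilt [-0.0197  0.0144]
phi 55.22802414563338 r 231.3024531143249 line x at y 517.4534698736154 [521.61044977 225.91453322 207.49837036]
[np.float64(-0.012), 0, np.float64(0.021), 0] 61.2
[np.float64(-0.01), 0, np.float64(0.022), 0] 67.2
[np.float64(-0.008), 0, np.float64(0.023), 0] 73.2
[np.float64(-0.006), 0, np.float64(0.023), 0] 79.2
[np.float64(-0.003), 0, np.float64(0.024), 0] 85.2
[np.float64(-0.001), 0, np.float64(0.024), 0] 91.2
[np.float64(0.002), 0, np.float64(0.024), 0] 97.2
t 16.15 tip rd [553.4 130.9] 210.2 tcp [522.8 223.6 210.2] yaw 0.056 w 31.3 F [-0.1 -1.9 -1.4] M [-0.05  0.16 -0.07] tilt [-0.0167  0.0143]
```

View pics/k3.png

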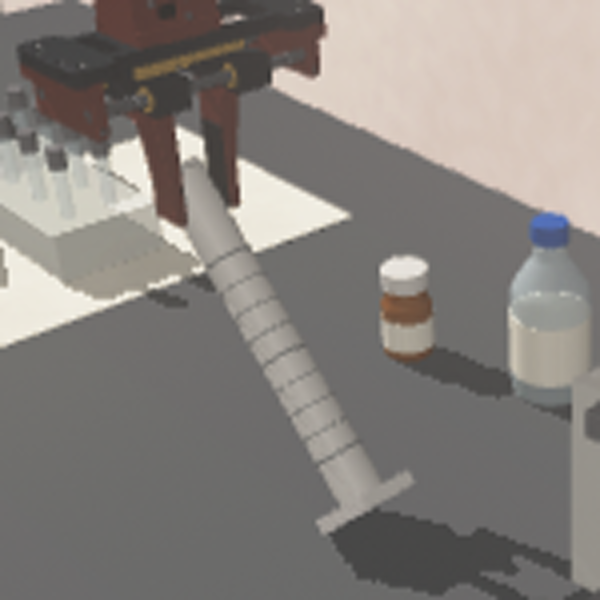

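>>> arm_command(
  deltas=[
    [-0.008, -0.003, 0.02, 0],
    [-0.008, -0.001, 0.022, 0],
    [-0.008, 0, 0.023, 0],
  ],
)

```text
t: 16.45
ee_pos: [525.3, 160.4, 237.6]
orientation: [1.181, 1.256, -1.162]
ft_force: [0.6, -0.9, -3.0]
width: 31.2
```

```bash
python3 - <<'E'
from h import *
rd(0); arc(6,5); c,im=snap('side','s10'); crop(im,170,100,150,150,4,'k4'); rd(0)
E
```

```text
t 16.45 tip rd [545.   68.1] 237.6 tcp [525.3 160.4 237.6] yaw 0.055 w 31.2 F [ 0.6 -0.9 -3. ] M [ 0.08  0.06 -0.04] tilt [-0.0071  0.0221]
phi 73.22062817383373 r 229.89236857685734 line x at y 521.6485142640505 [525.34346617 160.36696462 237.60435511]
[np.float64(-0.006), 0, np.float64(0.023), 0] 79.2
[np.float64(-0.003), 0, np.float64(0.024), 0] 85.2
[np.float64(-0.001), 0, np.float64(0.024), 0] 91.2
[np.float64(0.002), 0, np.float64(0.024), 0] 97.2
[np.float64(0.001), 0, np.float64(0.004), 0] 98.2
t 16.5 tip rd [545.   65.4] 238.6 tcp [525.8 157.7 238.6] yaw 0.055 w 31.2 F [ 0.9 -1.6 -2.4] M [-0.06 -0.03  0.03] tilt [-0.006   0.0206]
```

View pics/k4.png

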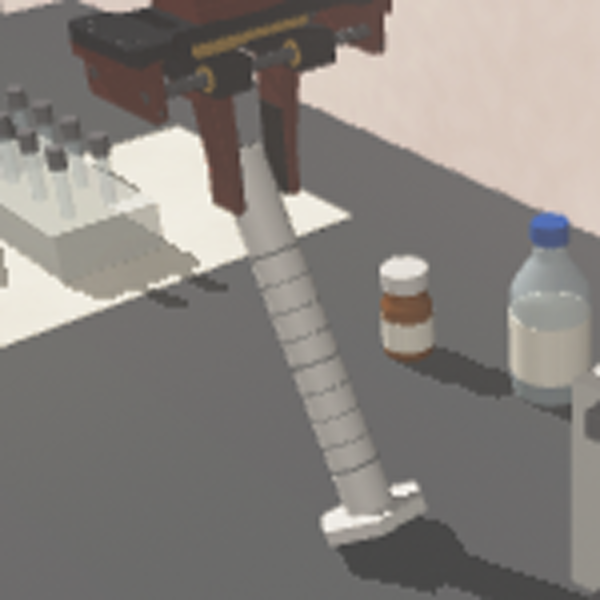

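>>> arm_command(
  deltas=[
    [-0.003, -0.002, 0.021, 0],
    [-0.002, -0.001, 0.023, 0],
    [0, 0, 0.02, 0],
  ],
)

```text
t: 16.8
ee_pos: [529.2, 95.0, 246.0]
orientation: [1.19, 1.25, -1.154]
ft_force: [0.2, 0.8, 1.8]
width: 30.8
```

```bash
python3 - <<'E'
from h import *
rd(0); arc(6,3); c,im=snap('side','s11'); crop(im,170,100,150,150,4,'k5'); rd(0)
E
```

```text
t 16.8 tip rd [537.6   3. ] 246.0 tcp [529.2  95.  246. ] yaw 0.054 w 30.8 F [0.2 0.8 1.8] M [0.19 0.11 0.01] tilt [0.0034 0.0257]
phi 89.75049735661283 r 228.483570239979 line x at y 525.8323224865111 [529.18502254  94.99496115 245.98140389]
[np.float64(-0.001), 0, np.float64(0.024), 0] 95.8
[np.float64(0.001), 0, np.float64(0.01), 0] 98.2
[np.float64(-0.0), 0, np.float64(-0.0), 0] 98.2
t 16.85 tip rd [537.3   0.8] 245.8 tcp [529.3  92.8 245.8] yaw 0.053 w 30.6 F [-0.2 -1.6  6. ] M [-0.09  0.12  0.1 ] tilt [0.0034 0.0243]
```

View pics/k5.png

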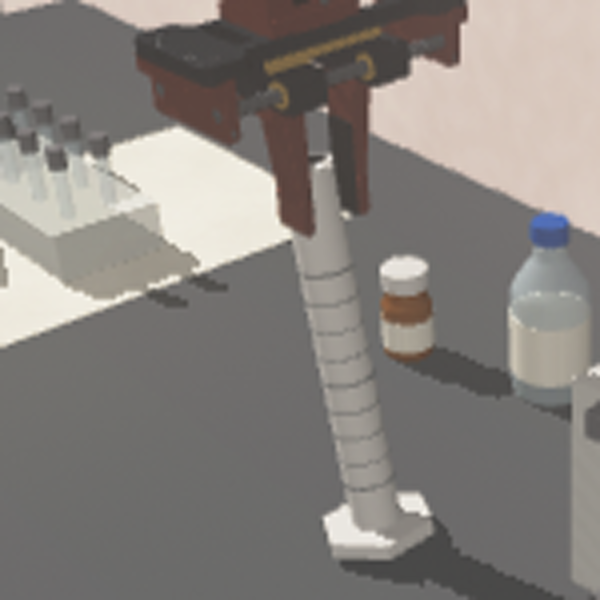

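>>> arm_command(
  deltas=[
    [-0.001, -0.002, 0.014, 0],
    [0, 0, 0.012, 0],
    [0, 0, 0.003, 0],
  ],
)

```text
t: 17.15
ee_pos: [528.3, 62.6, 245.5]
orientation: [1.19, 1.249, -1.156]
ft_force: [-0.9, 0.7, 2.2]
width: 30.1
```

```bash
python3 - <<'E'
from h import *
rd(0); arc(6,3); c,im=snap('side','s12'); crop(im,170,100,150,150,4,'k6'); rd(0)
c,im=snap('scene','c12'); crop(im,320,110,150,110,5,'k7')
E
```

```text
t 17.15 tip rd [531.2 -28.8] 245.5 tcp [528.3  62.6 245.5] yaw 0.053 w 30.1 F [-0.9  0.7  2.2] M [ 0.07  0.06 -0.  ] tilt [0.0026 0.0245]
phi 97.84693644096153 r 230.17944424985805 line x at y 527.9072474803604 [528.27083249  62.57425812 245.52412   ]
[np.float64(-0.0), 0, np.float64(0.001), 0] 98.2
[np.float64(-0.0), 0, np.float64(-0.0), 0] 98.2
[np.float64(-0.0), 0, np.float64(-0.0), 0] 98.2
t 17.2 tip rd [531.2 -28.7] 245.5 tcp [528.3  62.6 245.5] yaw 0.052 w 30.3 F [ 1.1 -0.6  1.1] M [-0.01  0.06 -0.05] tilt [0.0026 0.0244]
```

View pics/k6.png

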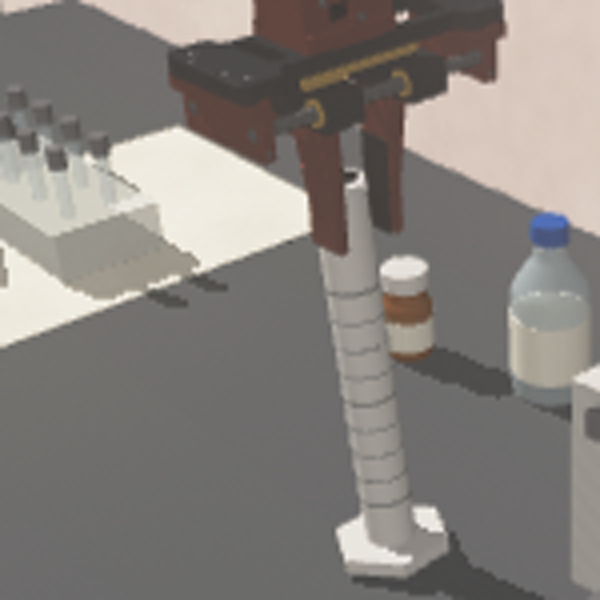

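View pics/k7.png

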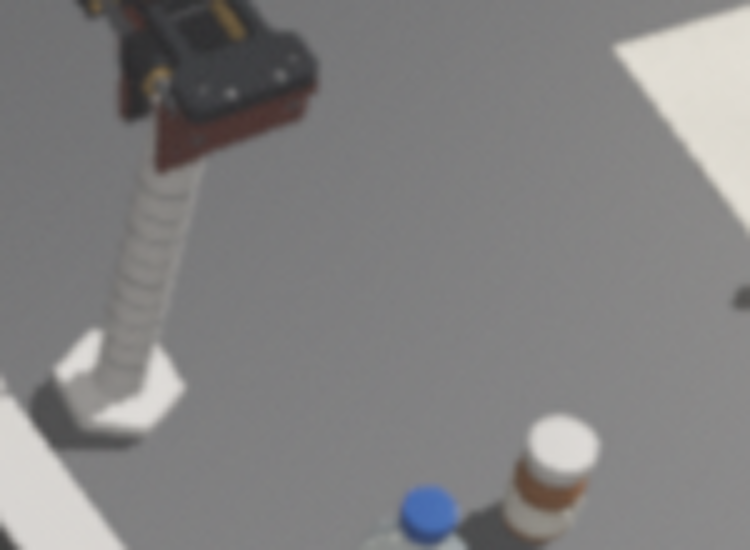

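```bash
python3 - <<'E'
from h import *
print(ray(CAL['scene'],(320+120/5,110+380/5),10), ray(CAL['side'],(170+392/4,100+535/4),10))
# vertical ref directions
for y in (40,30,20): print(y,proj(CAL['side'],[[530,y,10],[530,y,250]]).round(1).tolist())
print('side tube top obs',170+350/4,100+178/4)
E
```

```text
[529.55069682  55.44864839  10.        ] [529.15941779  54.34560263  10.        ]
40 [[271.8, 236.1], [265.4, 150.3]]
30 [[274.2, 237.8], [268.2, 151.7]]
20 [[276.8, 239.6], [271.1, 153.1]]
side tube top obs 257.5 144.5
```

>>> arm_command(
  deltas=[
    [0, 0, 0.008, 0],
    [0, 0, 0, 0],
  ],
)

```text
t: 17.45
ee_pos: [528.7, 55.2, 245.1]
orientation: [1.189, 1.25, -1.156]
ft_force: [-0.5, -0.8, 0.8]
width: 30.1
```

```bash
python3 - <<'E'
from h import *
rd(0); c,im=snap('side','s13'); crop(im,170,100,150,150,4,'k8'); rd(0)
E
```

```text
t 17.45 tip rd [530.3 -36.1] 245.1 tcp [528.7  55.2 245.1] yaw 0.053 w 30.1 F [-0.5 -0.8  0.8] M [-0.07  0.09 -0.02] tilt [0.0021 0.0246]
t 17.5 tip rd [530.4 -35.8] 245.1 tcp [528.7  55.5 245.1] yaw 0.053 w 30.2 F [ 0.3 -0.2  0.4] M [-0.08  0.08 -0.05] tilt [0.0023 0.0248]
```

View pics/k8.png

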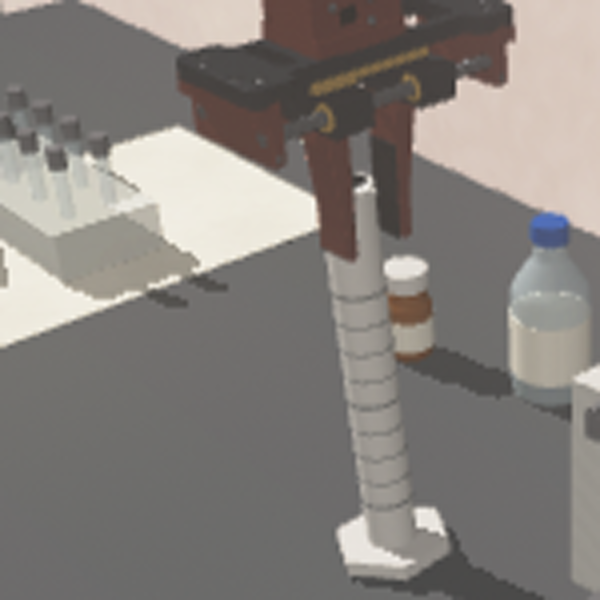

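>>> arm_command(
  deltas=[
    [0, 0, 0, 0],
    [0, 0, 0, 0],
    [0, 0, 0, 0],
    [0, 0, 0, 0],
  ],
  hand=0.05,
)

```text
t: 17.9
ee_pos: [528.8, 56.2, 245.0]
orientation: [1.189, 1.251, -1.155]
ft_force: [0.5, -0.1, 0.4]
width: 50.2
```

```bash
python3 - <<'E'
from h import *
rd(0); c,im=snap('side','s14'); crop(im,170,100,150,150,4,'k9'); rd(0)
c,im=snap('wrist','w14')
c,im=snap('scene','c14'); crop(im,300,110,120,110,5,'k10')
E
```

```text
t 17.9 tip rd [530.6 -35.1] 245.0 tcp [528.8  56.2 245. ] yaw 0.054 w 50.2 F [ 0.5 -0.1  0.4] M [-0.1   0.07  0.03] tilt [0.0022 0.0249]
t 17.95 tip rd [530.5 -35.1] 245.0 tcp [528.7  56.2 245. ] yaw 0.054 w 50.3 F [1.2 0.6 0.5] M [-0.09  0.01 -0.02] tilt [0.0021 0.0249]
```

View pics/k9.png

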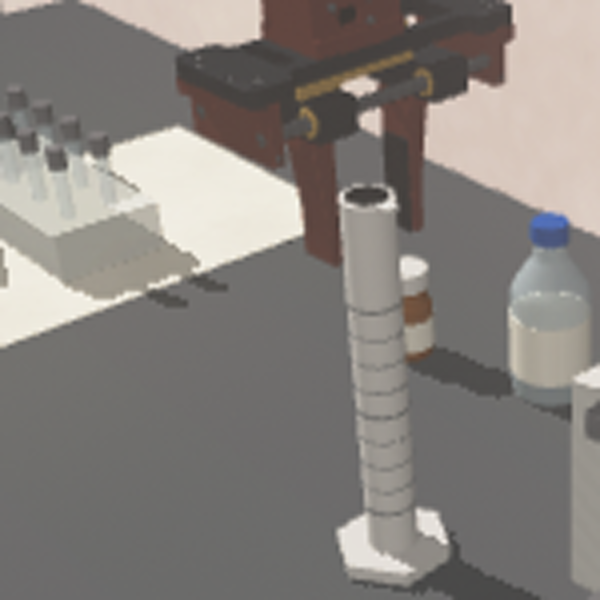

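View pics/w14.png

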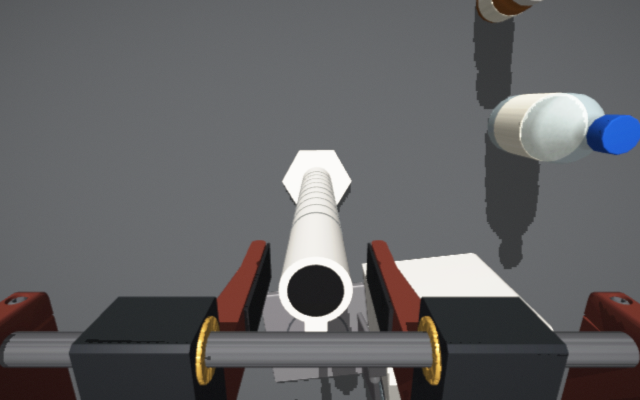

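View pics/k10.png

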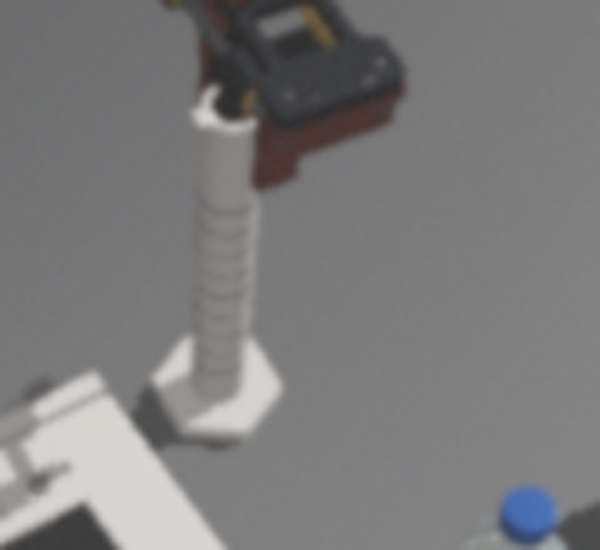

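```bash
python3 - <<'E'
from h import *
c=dict(np.load('pics/w14.npz'))
print('rim',ray(c,(316,289),250),'foot',ray(c,(317,180),10))
S,C=CAL['side'],CAL['scene']
print('rim side',ray(S,(170+368/4,100+195/4),250),'scene foot',ray(C,(300+218/5,110+387/5),10),'side foot',ray(S,(170+393/4,100+545/4),10))
rd(0); print(to_tool([528,40,220]))
E
```

```text
rim [527.35019413  56.49749911 250.        ] foot [528.03742303  51.69791953  10.        ]
rim side [529.44976872  51.37174831 250.        ] scene foot [533.77896721  52.35553323  10.        ] side foot [523.13144883  45.7532852   10.        ]
t 18.05 tip rd [530.5 -35.2] 245.0 tcp [528.7  56.1 245. ] yaw 0.054 w 50.6 F [ 0.6  0.3 -0.3] M [-0.09  0.05 -0.05] tilt [0.0021 0.0249]
(array([24.57732304, -1.69370773, 16.69911556]), np.float64(0.0541263852381069))
```

>>> arm_command(
  deltas=[
    [0.01, -0.001, 0.004, 0],
    [0.01, 0, 0, 0],
  ],
)

```text
t: 18.25
ee_pos: [528.8, 52.5, 224.9]
orientation: [1.19, 1.249, -1.153]
ft_force: [0.5, -0.5, 0.3]
width: 50.1
```

>>> arm_command(
  deltas=[
    [0, 0, 0, 0],
    [0, 0, 0, 0],
    [0, 0, 0, 0],
    [0, 0, 0, 0],
  ],
  hand=0.02,
)

```text
t: 18.65
ee_pos: [527.5, 52.2, 222.3]
orientation: [1.188, 1.251, -1.157]
ft_force: [0.1, -0.2, -0.1]
width: 31.7
```

```bash
python3 - <<'E'
from h import *
rd(0); c,im=snap('side','s15'); crop(im,170,100,150,150,4,'k11')
E
```

```text
t 18.65 tip rd [528.6 -38.9] 222.3 tcp [527.5  52.2 222.3] yaw 0.054 w 31.7 F [ 0.1 -0.2 -0.1] M [-0.03  0.11 -0.03] tilt [0.0006 0.0248]
```

View pics/k11.png

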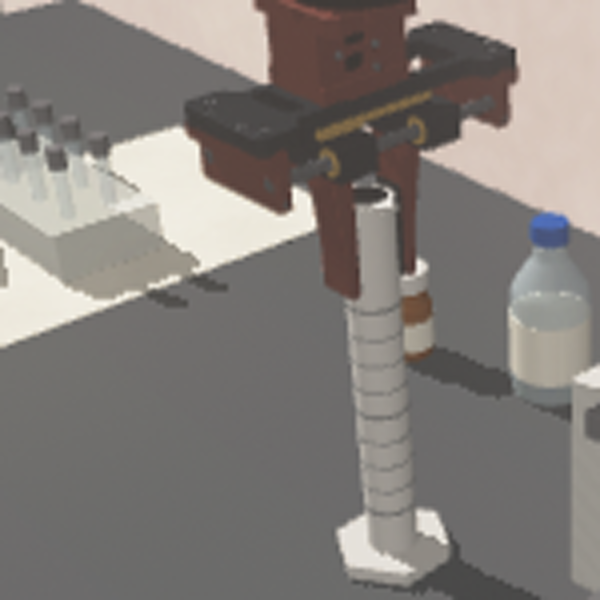

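>>> arm_command(
  deltas=[
    [-0.015, 0, 0, 0],
    [-0.015, 0, 0, 0],
    [-0.015, 0, 0, 0],
    [0, 0, 0, 0],
  ],
)

```text
t: 19.1
ee_pos: [526.0, 51.0, 267.2]
orientation: [1.186, 1.254, -1.159]
ft_force: [0.5, -0.2, -2.5]
width: 31.9
```

```bash
python3 - <<'E'
from h import *
rd(0); c,im=snap('side','s16'); print(to_tool([540.5,-149.3,270]))
E
```

```text
t 19.1 tip rd [527.  -39.8] 267.2 tcp [526.   51.  267.2] yaw 0.054 w 31.9 F [ 0.5 -0.2 -2.5] M [-0.09 -0.09  0.02] tilt [-0.0032  0.0244]
(array([ -8.872229  ,   4.26681193, 200.67280604]), np.float64(0.05426756299127891))
```

View pics/s16.png

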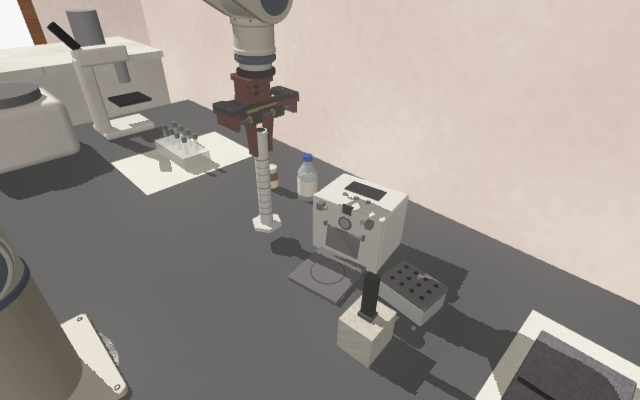

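Cylinder lifted upright; cover hanging, spatula in its holder. Moving over the plate.

>>> arm_command(
  deltas=[
    [0, 0.001, 0.025, 0],
    [0, 0.001, 0.03, 0],
    [0, 0.001, 0.03, 0],
    [0, 0.001, 0.03, 0],
    [0, 0, 0.03, 0],
    [0, 0, 0.025, 0],
    [0, 0, 0.015, 0],
    [0, 0, 0, 0],
  ],
)

```text
t: 19.95
ee_pos: [535.8, -138.3, 252.5]
orientation: [1.18, 1.267, -1.165]
ft_force: [0.5, 0.5, -4.3]
width: 31.8
```

```bash
python3 - <<'E'
from h import *
rd(0); print(to_tool([540.5,-149.3,270])); c,im=snap('side','s17'); crop(im,260,130,140,180,4,'m1'); c,im=snap('wrist','w17'); c,im=snap('scene','c17'); crop(im,200,110,150,130,5,'m2')
E
```

```text
t 19.95 tip rd [ 504.2 -228. ] 252.5 tcp [ 535.8 -138.3  252.5] yaw 0.057 w 31.8 F [ 0.5  0.5 -4.3] M [-0.1   0.04  0.01] tilt [-0.0158  0.0268]
(array([-17.89099649,   3.81242009,  10.73200602]), np.float64(0.057399510906032056))
```

View pics/m1.png

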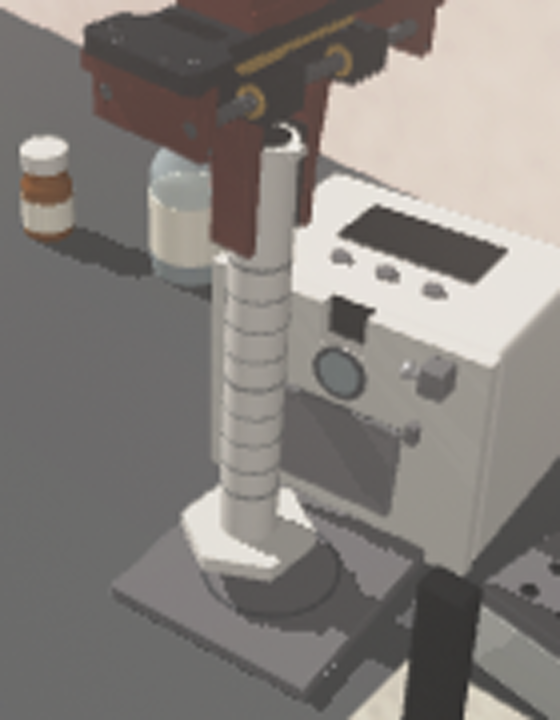

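View pics/w17.png

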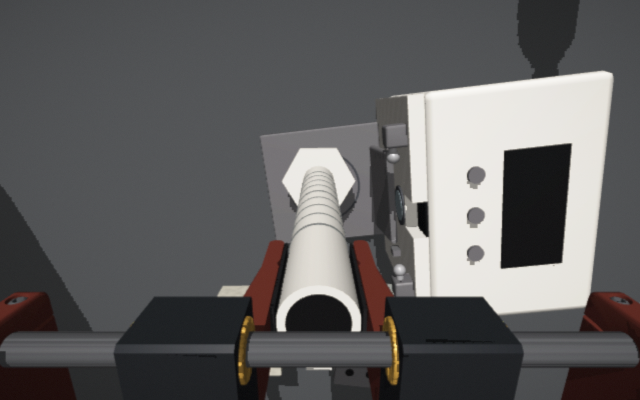

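View pics/m2.png

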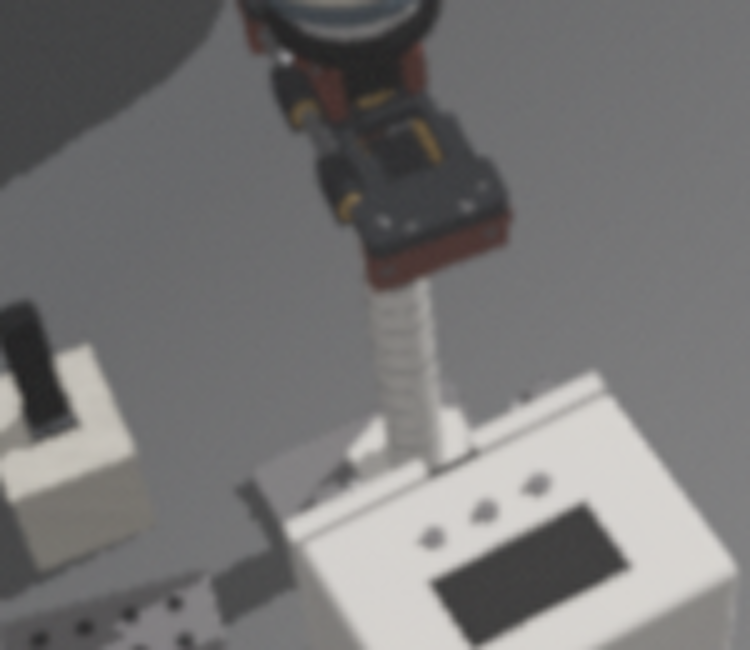

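```bash
python3 - <<'E'
from h import *
c=dict(np.load('pics/w17.npz'))
f=ray(c,(318.5,181),40);print('foot',f,'foot side',ray(CAL['side'],(260+250/4,130+530/4),40)); 
# plate corners in this image
for q in [(262,136),]: print('plate c -137,65',ray(c,q,10),loc([610,-138,.172],[(-137,65,10)]))
print('ring right',ray(c,(358,185),10))
o,R=state(); print(o['ee_pos'], R.T@(np.array([540.5,-149.3,40])-f))
c=CAL['side'];print('ring centre side', ray(c,(280+142/3,170+305/3),10))
E
```

```text
foot [ 532.33631185 -137.44538959   40.        ] foot side [ 528.74449743 -142.35547583   40.        ]
plate c -137,65 [467.90295351 -97.72851255  10.        ] [[463.89655629 -97.40709748  10.        ]]
ring right [ 577.0870847  -145.97211256   10.        ]
[ 535.77776913 -136.23105355  252.9322561 ] [-0.45309463  7.44476077 12.31047661]
ring centre side [ 538.64431497 -148.8598831    10.        ]
```

>>> arm_command(
  deltas=[
    [0, 0.005, 0.007, 0],
    [0.004, 0.003, 0.005, 0],
    [0.008, 0, 0, 0],
    [0, 0, 0, 0],
  ],
)

```text
t: 20.5
ee_pos: [545.5, -145.4, 239.6]
orientation: [1.176, 1.27, -1.16]
ft_force: [-0.1, -1.1, -3.9]
width: 31.6
```

```bash
python3 - <<'E'
from h import *
rd(0); c,im=snap('wrist','w18'); crop(im,230,110,180,120,4,'m4'); c,im=snap('side','s18'); crop(im,260,130,140,180,4,'m3'); rd(0)
E
```

```text
t 20.5 tip rd [ 512.6 -236.6] 239.6 tcp [ 545.5 -145.4  239.6] yaw 0.063 w 31.6 F [-0.1 -1.1 -3.9] M [-0.08 -0.01  0.01] tilt [-0.0152  0.0277]
t 20.6 tip rd [ 513.  -236.9] 240.6 tcp [ 546.  -145.6  240.6] yaw 0.063 w 31.7 F [ 0.1  0.1 -2.7] M [-0.08  0.07 -0.  ] tilt [-0.0138  0.0272]
```

View pics/m3.png

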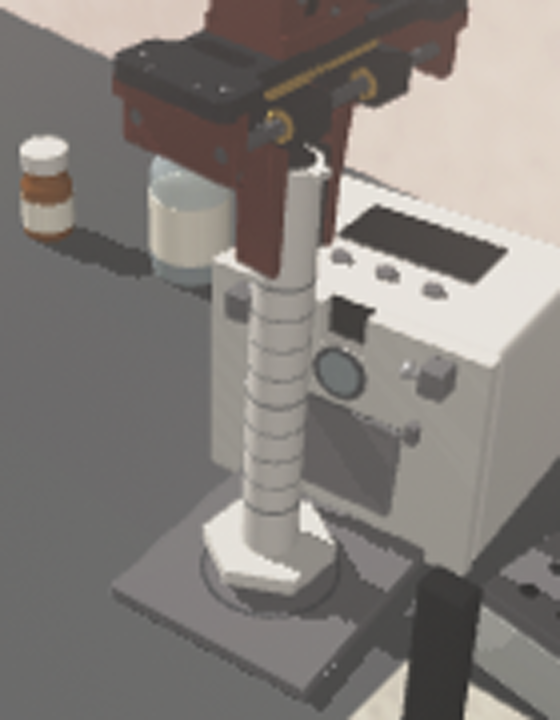

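View pics/m4.png

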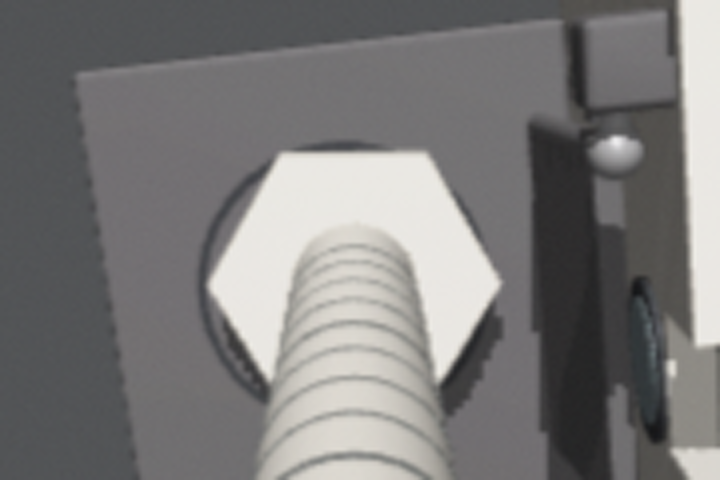

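>>> arm_command(
  deltas=[
    [0.003, -0.003, 0.004, 0],
    [0.003, 0, 0, 0],
  ],
)

```text
t: 20.8
ee_pos: [543.1, -149.7, 234.6]
orientation: [1.176, 1.268, -1.158]
ft_force: [-0.8, 0.8, -3.3]
width: 31.5
```

```bash
python3 - <<'E'
from h import *
rd(0); c,im=snap('wrist','w19'); crop(im,230,110,180,120,4,'m5'); rd(0)
E
```

```text
t 20.8 tip rd [ 509.5 -240.5] 234.6 tcp [ 543.1 -149.7  234.6] yaw 0.064 w 31.5 F [-0.8  0.8 -3.3] M [-0.11  0.06  0.01] tilt [-0.013   0.0269]
t 20.85 tip rd [ 509.5 -240.2] 234.2 tcp [ 543.1 -149.5  234.2] yaw 0.064 w 31.7 F [ 0.  -0.2 -3.5] M [-0.14  0.06  0.03] tilt [-0.0134  0.0272]
```

View pics/m5.png

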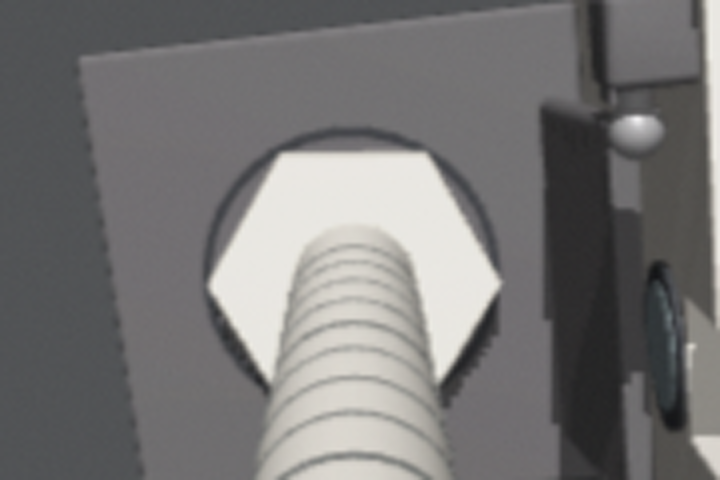

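>>> arm_command(
  deltas=[
    [0.003, 0, 0, 0],
    [0.001, 0, 0, 0],
  ],
)

```text
t: 21.05
ee_pos: [543.7, -149.6, 232.6]
orientation: [1.177, 1.266, -1.157]
ft_force: [-3.2, 1.2, 6.3]
width: 31.5
```

```bash
python3 - <<'E'
from h import *
rd(0)
E
```

```text
t 21.05 tip rd [ 510.  -240.5] 232.6 tcp [ 543.7 -149.6  232.6] yaw 0.063 w 31.5 F [-3.2  1.2  6.3] M [ 0.14  1.04 -0.03] tilt [-0.0115  0.0269]
```

Touched down (force changed from -3.5 to +6 N). Release.

>>> arm_command(
  deltas=[
    [0, 0, 0, 0],
    [0, 0, 0, 0],
    [0, 0, 0, 0],
    [0, 0, 0, 0],
  ],
  hand=0.06,
)

```text
t: 21.45
ee_pos: [544.7, -150.0, 233.9]
orientation: [1.178, 1.263, -1.156]
ft_force: [-0.2, 0.4, 0.6]
width: 58.5
```

>>> arm_command(
  deltas=[
    [-0.02, 0, 0, 0],
    [-0.03, 0, 0, 0],
    [-0.04, 0, 0, 0],
    [-0.04, 0, 0, 0],
    [-0.03, 0, 0, 0],
  ],
)

```text
t: 21.95
ee_pos: [543.9, -153.5, 393.3]
orientation: [1.176, 1.274, -1.162]
ft_force: [0.1, 0.1, -0.2]
width: 60.0
```

```bash
python3 - <<'E'
from h import *
rd(0); c,im=snap('wrist','w20'); c,im=snap('side','s20'); crop(im,260,130,140,180,4,'m6'); rd(0); c,im=snap('scene','c20')
E
```

```text
t 21.95 tip rd [ 509.6 -244.3] 393.3 tcp [ 543.9 -153.5  393.3] yaw 0.063 w 60.0 F [ 0.1  0.1 -0.2] M [-0.1   0.01 -0.07] tilt [-0.0195  0.0296]
t 22.05 tip rd [ 511.1 -245.1] 395.8 tcp [ 545.6 -154.   395.8] yaw 0.063 w 59.7 F [-0.4  0.5 -0.1] M [-0.06  0.06 -0.01] tilt [-0.013   0.0275]
```

View pics/m6.png

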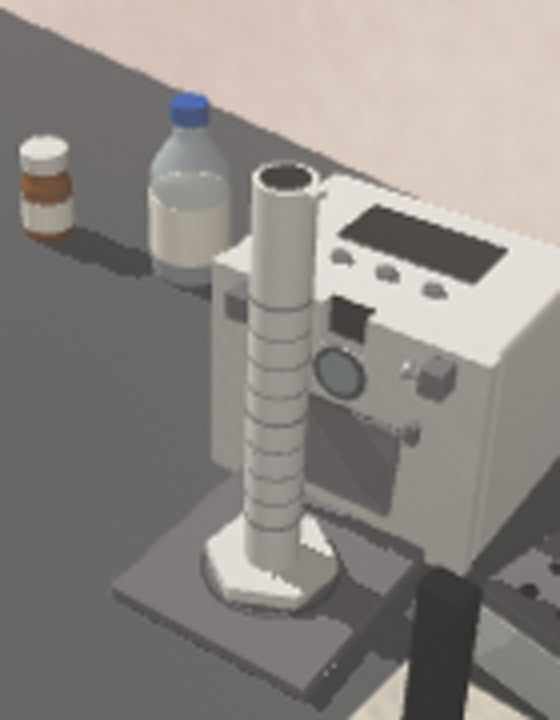

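View pics/w20.png

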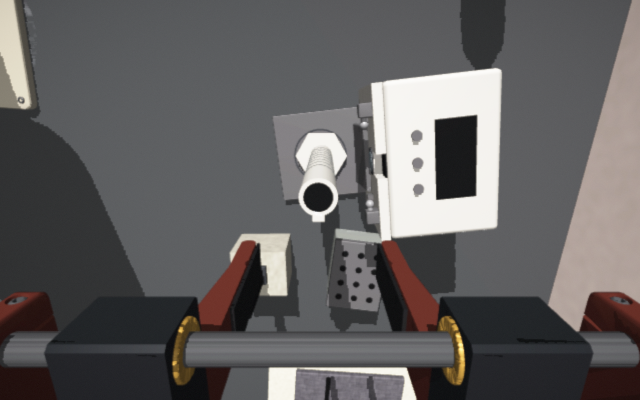

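View pics/s20.png

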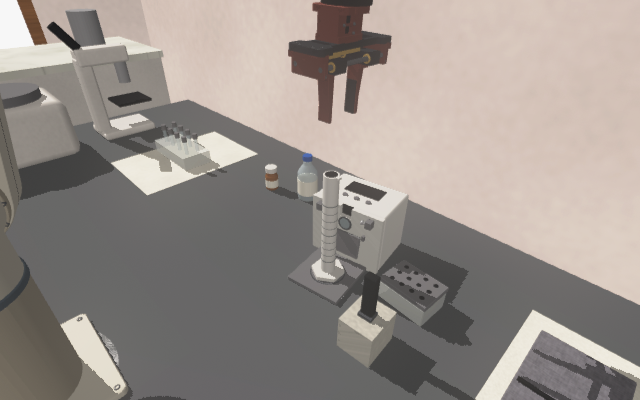

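>>> arm_command(
  deltas=[
    [0, 0, 0, 0],
    [0, 0, 0, 0],
  ],
)

```text
t: 22.3
ee_pos: [543.5, -153.3, 390.4]
orientation: [1.176, 1.275, -1.162]
ft_force: [-1.1, -0.2, 0.1]
width: 60.0
```

```bash
python3 - <<'E'
from h import *
from workcell import ctrl
c=dict(np.load('pics/w20.npz')); print('foot',ray(c,(321,155),20),'rim',ray(c,(319,197),260))
print(ctrl.close_job())
E
```

```text
foot [ 540.6693135  -148.56754751   20.        ] rim [ 541.46591841 -149.01397719  260.        ]
the job is handed in; nothing more can be done
None
```

The job is done and handed in at about 22 s of the 67 s. No verdict was reported, so what follows rests on my own checks.

- **Cover:** I pried it at the notch with the spatula blade, and the wrist force peaked at about 15 N. The later side pictures show it hanging fully down.
- **Spatula:** It is back in its holder with the shoulder seated. The wrist picture puts the handle's end within 1–2 mm of where it should be. Seating it briefly pushed the shoulder onto the holder with about 40 N at the wrist.
- **Raising the cylinder:** I tipped it up on its foot in an arc. The foot stayed on the bench but slid a little while tipping. I let go, the pictures showed it standing free, and I then gripped it again.
- **Final placing:** The cylinder stands on the plate, let go. The last check puts the foot at (540.7, -148.6) mm, about 1 mm from the measured plate centre of about (540.5, -149.4). The rim is within 1 mm of straight above the foot.
- **Bystanders:** The bottle, jar and tip box look unmoved. I did not measure their positions again at the end.
- **Robot:** The open gripper is about 100 mm above the cylinder and touches nothing.

One disagreement remains: the tool had picked up a small tilt of about 0.03 rad, which the moves could not correct. Separate camera readings of the same points differed by 2–6 mm, so I did the close fits relative to what the wrist picture showed.

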